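Hook the carrier plate into the shaker and set its speed

TASK

Get the small shaker ready: draw the white carrier plate out of the storage rack by the end that sticks out and lay it flat on the free table. Then take it again by the ribbed middle of its long sides, angle its blue tongue under the lip at the back of the shaker's bed and lower the front until the plate lies flat and the front catch has snapped over it. Only once it is locked, turn the speed dial two clicks clockwise from its off stop; leave the timer and the two vials where they stand.

Things in the scene. Friction and masses are not known exactly. Their poses are not given: they have to be found in the camera images.
- carrier: White carrier plate, slab 132 x 66 x 15 mm, dark dimpled mat on top, grey grip ribs on both long sides (x -21 to 21 mm), 0.12 to 0.22 kg. A blue tongue 58 x 5 mm, level with the underside, sticks out 14 mm at one end. Origin: on the underside; x towards the tongue (slab x -70 to 62 mm, tongue tip 76 mm), z up. Starts in the rack's top bay, tongue inwards, 38 to 48 mm of its front end sticking out.
- tongue_tip (a point): Middle of the lower edge of the tongue's tip, 76 mm ahead of the plate's origin; axes as the plate's.
- rack: Fixed storage rack of blue-grey sheet, 112 deep (x) x 82 wide (y) x 64 mm high, open at its front (-x), back closed. The plate lies in the top bay on a shelf 36 mm above the table, roof underside at 61 mm, side walls 76 mm apart. The roof hides the plate's ribbed middle. Origin: centre of its footprint on the table.
- shaker: Fixed white bench shaker, 250 long (x) x 130 wide (y), housing top 56 mm above the table; front (with the dial) towards -x. Origin: centre of its footprint on the table.
- bed (a point): Point on the bed floor, 70 mm above the table, where the plate's origin lies when the plate is locked, with the same axes: x towards the groove at the back, y left, z up. A low stop stands in front at x = -71.5 mm, so the tongue goes in only with the plate's front raised, 10 to 20 degrees, and the front is then lowered behind stop and catch.
- groove (a point): Middle of the mouth of the groove, on the bed floor below the edge of its lip, 69 mm behind the bed point (axes as the bed's). The grey lip slopes down inwards: 9 mm free height at its edge, 6.5 mm at the groove's back wall, 8 mm farther in. 70 mm wide.
- guides (a point): Point 17 mm above the bed point, level with the tops of the four grey corner guides (flared tops, 1.8 mm play on each side of the plate). They stand beside the plate at bed x 40 to 85 mm and -71 to -40 mm, leaving no room for fingers there; between them the long sides are open, down to the housing 14 mm below the bed floor.
- catch (a joint): Sprung steel catch with a blue thumb piece at the middle of the bed's front edge: 0 m = sprung in (over the plate's front edge, or at rest without plate), 0.006 m = pushed out to the front. Its smooth nose reaches 3 mm over the plate's edge, top 25 mm above the bed floor; pressing the plate's front down with a few newtons pushes it aside, then it springs back over the plate.
- speed_dial (a joint): Angle of the speed dial in rad, growing clockwise seen from above: 0 = off, against its end stop (red dot), then clicks every 30 degrees: 0.524 (one dot), 1.047 (two dots), 1.571 (three dots, other stop). It settles into the nearest click by itself; about 0.06 N m to pass one.
- dial_grip (a point): Centre of the top of the dial's grip bar, on the vertical turning axis, about 83 mm above the table. Black bar 36 long x 12 wide x 21 mm high, on a round skirt 38 mm across; this point turns with it: x along the bar towards its white line, y across the bar, z up.
- timer: Bystander: white kitchen-type timer 61 x 61 x 21 mm, origin under its centre. Loose.
- vial_white: Bystander: small white capped vial, 21 mm across, 45 mm high, origin under its centre. Loose.
- vial_brown: Bystander: small brown vial with green cap, 21 mm across, 45 mm high, origin under its centre. Loose.

How it is judged (in metres and radians):
On the way, in this order (a step that is already met when the one before it is completed fails the run):
1. the carrier plate lies flat on the table, out of the rack and let go (height (world z) of carrier below 0.005 m and angle between carrier's own z axis and vertical below 0.05 rad and contact force between the fingers and carrier below 0.1 N), for 0.1 s.
2. the tongue is under the lip of the groove with the plate still angled (x of tongue_tip in the frame of bed above 0.071 m and z of tongue_tip in the frame of bed below 0.006 m and y of tongue_tip in the frame of bed between -0.005 and 0.005 m and angle between carrier's own z axis and vertical above 0.08 rad), for 0.05 s.
3. the plate lies flat in the bed and the catch has sprung back over its front edge (x of carrier in the frame of bed between -0.004 and 0.004 m and horizontal distance between carrier and bed below 0.005 m and z of carrier in the frame of bed below 0.0025 m and angle between carrier's own z axis and vertical below 0.03 rad and value of joint catch below 0.0015 m), for 0.2 s.
4. the speed dial stands at its second click (value of joint speed_dial between 0.9 and 1.2 rad), for 0.2 s.
At the end, for the whole second after the job is handed in: The plate lies flat in the bed (tilt under 0.03 rad, underside within 2.5 mm of the bed floor, centre within 5 mm of its place), its tongue under the lip, the catch sprung back over its front edge (under 1.5 mm out), the dial at the second click (0.90 to 1.20 rad), all at rest (all of step 4 and horizontal distance between carrier and bed below 0.005 m and z of carrier in the frame of bed below 0.0025 m and angle between carrier's own z axis and vertical below 0.03 rad and x of tongue_tip in the frame of bed above 0.071 m and value of joint catch below 0.0015 m and linear speed of carrier below 0.01 m/s); the robot touches nothing.
It fails at once if the speed dial is turned away from off before the plate is locked flat (value of joint speed_dial above 0.3 rad and (z of carrier in the frame of bed above 0.004 m or horizontal distance between carrier and bed above 0.008 m)).
It fails at once if the timer or a vial is pushed or knocked over (distance of any of timer, vial_white, vial_brown from where it was at the start of the episode above 0.02 m or angle between any of vial_white, vial_brown's own z axis and vertical above 0.5 rad).
It also fails if it takes over 67 s, if anything falls off the work surface, if the arm or the gripper's body presses on something with over 40 N, if the wrist force passes 120 N, or if a joint passes its speed limit or range.

ROBOT

A 6-joint arm with a two-finger parallel gripper is mounted at the origin on a cart in front of the work surface, level with it; the furniture and walls round the work are solid. World frame = base frame: x ahead of the robot, y to its left, z up, the work surface at z = 0. Lengths are in m, angles in degrees, forces in N, time in s.
With the tool pointing down it reaches from about 0.3 to 0.75 m from the base axis. Payload 8.5 kg.
Tool frame: the origin (TCP) lies on the centre line of the jaws, within the pads' length; the fingertips stand 17 mm ahead of it and the grasp point (between the pads) lies 2 mm behind it; z points along the fingers, y is the direction in which the jaws open and shut (so a half turn about z gives the same grasp; the last joint's range is limited). The gripper opens to 85 mm and grips with 20 to 120 N. Pads are 22 mm wide; open, the fingers measure 114 mm over their backs; the gripper's body (76 mm by 85 mm) begins 54 mm behind the grasp point. The pads swing forward as they close: fully open they stand 13 mm farther back than shut.
Start: joints at [-88.195, 21.807, 74.336, -0, 83.858, -12.336], TCP at [0.134, -0.533, 0.248] pointing down, gripper open.
Joint ranges: [-178.18, 178.18], [-50.72, 133.34], [12.68, 142.11], [-81.47, 261.47], [9.98, 163.14], [-165.26, 165.26]. Speed limits (degrees/s): [136.94, 136.94, 180, 180, 180, 180].

INTERFACE

Orientations are given as a 3x3 rotation matrix whose columns are the frame's x, y, z axes.
In Python, from rig import env, imaging, close_job gives the robot as it stands.
- The arm moves only by the tool step_arm, never from a script. Its argument "steps" is one flat list of numbers, 7 for each row, row after row: the opening, from 0 (shut) to 1 (fully open), then the shift along the tool's x, y, z as a fraction of full scale, then the turn, a rotation vector about the tool's x, y, z as a fraction of full scale. A call has 1 to 10 rows; each row is the pose to reach, as a shift and turn from the pose commanded when the call began, along the tool's axes at that moment; what a row does not reach only later rows make up. Full scale, the value 1, is 0.3 m for a shift and 45 degrees for a turn. A row lasts 1/10 s, in which the tool goes at most 50 mm and 8.59 degrees, less where a joint would pass 70% of its speed; a pose out of reach is approached as far as the arm can. A call with a number of a shift or a turn outside -1 to 1 is refused whole. A call with a gripper value outside its range is refused whole. The fingers move at their own pace and stop on an object; "grip_force" is the grip in N (left out, the last holds). Time passes only in rows, so rows that repeat a pose let the fingers close. It gives the time, the measured TCP pose, the force and the opening at its end, in the units of the state.
- env.observe(): the state, without advancing time (a new reading comes with each control period).
- imaging.get_image(name): name is "scene" or "top" or "wrist"; returns (picture, depth): 384x512x3 uint8, blue, green, red; 384x512 float32, m along the optical axis (not along the pixel's ray), 0 where there is no reading.
- imaging.get_calibration(name): a dict with "camera_matrix" (3x3 intrinsics, pixels), "k1" (the pictures are not rectified: a ray, as slopes to the right and down, at radius r is drawn at 1 + k1 r^2 times it, then the intrinsics apply), "world_from_camera" (4x4, takes a point from camera to world coordinates). Camera axes: x right, y down, z forward; pixel columns grow to the right and rows downward; lengths in m; the calibration is good to about 2 mm. A picture is of the moment at which its call begins: read the wrist's pose just before it. get_calibration takes no time and is no camera call; for the wrist camera it gives the pose at the moment of the call.
- close_job(): hands the job in, once; it reports no verdict.
Trained networks look in the newest picture that a camera, given by its name, has taken for a name from the list of things; names that differ only in an ending like _2 or _b are one class to them, and where a whole thing is asked for, a point or a joint stands for the part that bears it (a point fixed in the world has none). Each returns a list of dicts, best first, with "score" (0 to 1); they miss things now and then, are a little off and sometimes report something else, mostly with a low value. They report only what shows in the picture. A call takes as long as a camera call.
- imaging.spot_in(camera, target): "pixel" ([column, row] in pixels, amid what is visible of it).
- imaging.regions_of(camera, target): "mask" (384x512 bool, what is visible of it) and "pixel" ([column, row] in pixels, amid what is visible of it).
- imaging.pinpoint(camera, target): "pixel" ([column, row] in pixels: a listed point, or the origin of a listed thing).
The state is a dict: "time_s": time; "q": joint angles; "qvel": joint speeds; "joint_efforts": joint torques, N m; "position": TCP position; "tool_rot": TCP orientation; "ft_force": force on the tool from outside, world axes, zero at the start; "wrist_torque": the same for the moment, N m; "grip_width": finger opening in m.
Only numpy, scipy, OpenCV 4.12 (cv2) and the standard library are available. Lean on these libraries where they do the work, as an engineer would, in place of code of your own. Each camera call takes 0.05 s, during which the arm holds its last target.

## Working session

There is one attempt and no reset: what is moved stays moved. The work goes in short steps, Python scripts to look and compute and a tool call to move; the robot and the scene stay as the last step left them, time stands still between calls to the robot, and variables do not carry over. Pictures are saved under pics/ and viewed, and the job is handed in when it is done.

Besides the shell and the picture viewer there is one more tool, called after "Request:" by a JSON object that holds its "method" and its "body", one argument or row to a line. step_arm: Moves the arm, as the interface text tells. Shift numbers are shares of 0.3 m and turn numbers shares of 45 degrees, none past 1 either way. Its arguments: {"type":"object","properties":{"steps":{"type":"array","items":{"type":"number"}},"grip_force":{"type":"number"}},"required":["steps"]}

```bash
ls -la; mkdir -p pics
python3 - <<'E'
from rig import env, imaging
import cv2
s=env.observe()
print(s)
for n in ("scene","top","wrist"):
    p,d=imaging.get_image(n); cv2.imwrite(f"pics/{n}0.png",p)
    c=imaging.get_calibration(n); print(n,c)
E
```

```text
total 12
drwxr-xr-x  3 agent agent 4096 Dec  7 05:35 .
drwxr-xr-x 23 root  root  4096 Dec  7 05:35 ..
drwxr-xr-x  2 agent agent 4096 Dec  7 05:35 pics
{'time_s': 0.0, 'q': array([-8.81948124e+01,  2.18415925e+01,  7.43856101e+01,  9.98542711e-05,
        8.38597854e+01, -1.23361794e+01]), 'qvel': array([-0.04749343, -0.028759  ,  0.0294014 , -0.11433771, -0.07151494,
        0.00738607]), 'joint_efforts': array([ 2.55962674e-03, -4.48462236e+01, -2.31270647e+01, -1.91334893e-04,
        4.76187095e-03, -6.61438307e-06]), 'position': array([ 0.13435878, -0.53304815,  0.24770109]), 'tool_rot': array([[ 9.69695928e-01,  2.44314969e-01, -4.60941662e-05],
       [ 2.44314756e-01, -9.69694796e-01,  1.51752936e-03],
       [ 3.26057865e-04, -1.48280352e-03, -9.99998847e-01]]), 'ft_force': array([ 0.26443617, -0.29927403, -0.11063798]), 'wrist_torque': array([-0.02386786,  0.0411128 , -0.00530063]), 'grip_width': 0.08546908055473004}
scene {'camera_matrix': array([[397.46131593,   0.        , 261.78778994],
       [  0.        , 397.46131593, 184.00766594],
       [  0.        ,   0.        
[... 560 characters left out ...]
, -0.9882928 ,  0.15094788,  0.42595309],
       [-0.99973384,  0.02097103, -0.00961598, -0.18932977],
       [ 0.00633787, -0.15112102, -0.98849495,  1.03453871],
       [ 0.        ,  0.        ,  0.        ,  1.        ]])}
wrist {'camera_matrix': array([[314.73070746,   0.        , 253.61405496],
       [  0.        , 314.73070746, 196.8933024 ],
       [  0.        ,   0.        ,   1.        ]]), 'k1': -0.01735017337441145, 'world_from_camera': array([[ 0.24421866, -0.92171843, -0.30131775,  0.2119495 ],
       [-0.96971794, -0.23279854, -0.07383737, -0.51419107],
       [-0.00208906,  0.31022569, -0.95066064,  0.37229518],
       [ 0.        ,  0.        ,  0.        ,  1.        ]])}
```

View pics/scene0.png

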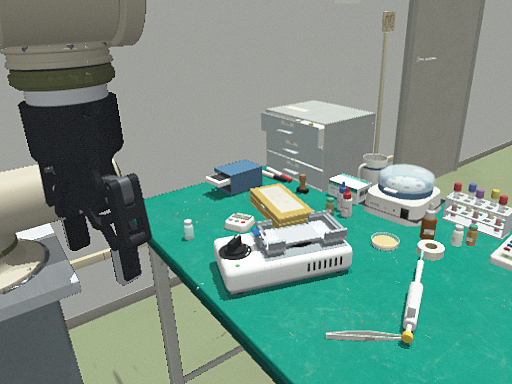

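View pics/top0.png

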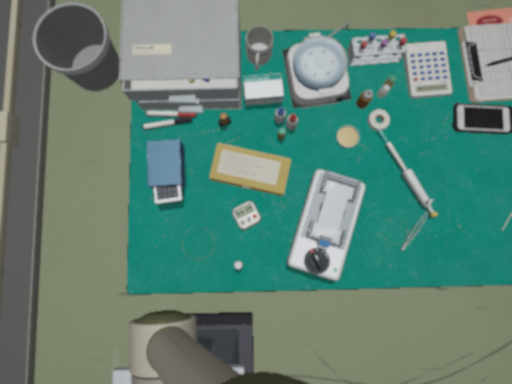

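View pics/wrist0.png

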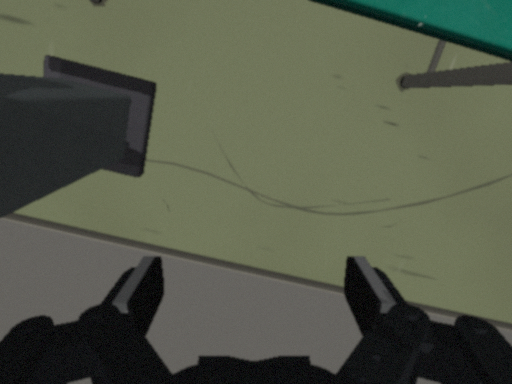

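```bash
cat > h.py <<'E'
from rig import env, imaging
import numpy as np, cv2
def ray(c,uv):
    K=c["camera_matrix"];k=c["k1"]
    xd=(np.asarray(uv,float)-[K[0,2],K[1,2]])/[K[0,0],K[1,1]]
    x=xd.copy()
    for _ in range(10):
        r2=(x**2).sum(-1,keepdims=True); x=xd/(1+k*r2)
    return np.concatenate([x,np.ones(x.shape[:-1]+(1,))],-1)
def toworld(c,uv,z):
    p=ray(c,uv)*np.asarray(z)[...,None]; T=c["world_from_camera"]
    return p@T[:3,:3].T+T[:3,3]
def atz(c,uv,zw):
    T=c["world_from_camera"]; d=ray(c,uv)@T[:3,:3].T
    return T[:3,3]+d*((zw-T[2,3])/d[...,2:3])
def proj(c,P):
    T=c["world_from_camera"]; p=(np.asarray(P,float)-T[:3,3])@T[:3,:3]
    x=p[...,:2]/p[...,2:3]; r2=(x**2).sum(-1,keepdims=True); x=x*(1+c["k1"]*r2)
    K=c["camera_matrix"]; return x*[K[0,0],K[1,1]]+[K[0,2],K[1,2]]
def cloud(c,d):
    v,u=np.mgrid[0:d.shape[0],0:d.shape[1]]
    return toworld(c,np.stack([u,v],-1).astype(float),d)
E
python3 - <<'E'
from h import *
for cam in ("top","scene"):
    p,d=imaging.get_image(cam); c=imaging.get_calibration(cam)
    np.savez(f"{cam}0.npz",p=p,d=d)
    W=cloud(c,d)
    for n in ("carrier","rack","shaker","bed","groove","dial_grip","timer","vial_white","vial_brown","catch"):
        for f in ("pinpoint","regions_of") if cam=="top" else ("pinpoint",):
            try: r=getattr(imaging,f)(cam,n)
            except Exception as e: print(n,f,e); continue
            for x in r[:2]:
                u,v=np.round(x["pixel"]).astype(int)
                print(cam,n,f,round(x["score"],2),np.round(x["pixel"],1),W[v,u].round(3) if 0<=v<384 and 0<=u<512 else "")
    print(env.observe()["time_s"])
p=np.load("top0.npz")["p"]
cv2.imwrite("pics/top0z.png",cv2.resize(p[120:300,130:380],None,fx=3.2,fy=3.2,interpolation=cv2.INTER_CUBIC)[:600])
E
```

```text
top carrier pinpoint 0.6 [165.1 171.8] [0.62  0.02  0.061]
top carrier pinpoint 0.41 [239.5 265.2] [ 0.393 -0.158  0.044]
top carrier regions_of 0.67 [168.1 193.8] [0.568 0.015 0.05 ]
top rack pinpoint 0.84 [168.3 163.7] [0.639 0.012 0.064]
top rack regions_of 0.7 [166.1 160.3] [0.65  0.018 0.064]
top shaker pinpoint 0.68 [326.  226.3] [ 0.48  -0.364  0.07 ]
top shaker pinpoint 0.3 [336.7 180.7] [ 0.588 -0.396  0.07 ]
top shaker regions_of 0.65 [330.2 223.8] [ 0.485 -0.374  0.07 ]
top bed pinpoint 0.56 [337.1 211.4] [ 0.515 -0.392  0.071]
top bed regions_of 0.62 [328.7 223.6] [ 0.485 -0.372  0.07 ]
top groove pinpoint 0.64 [338.4 184.1] [ 0.581 -0.398  0.069]
top groove regions_of 0.84 [325.4 222.8] [ 0.487 -0.362  0.071]
top dial_grip pinpoint 0.73 [317.4 262.8] [ 0.395 -0.338  0.08 ]
top dial_grip regions_of 0.76 [316.2 261.9] [ 0.397 -0.336  0.078]
top timer pinpoint 0.83 [245.1 214.5] [ 0.517 -0.172  0.02 ]
top timer regions_of 0.88 [248.2 213.5] [ 0.517 -0.18   0.017]
top timer regions_of 0.28 [319.2 261.1] [ 0.399 -0.342  0.084]
top vial_white pinpoint 0.61 [236.8 265.1] [ 0.39
[... 672 characters left out ...]
ne rack pinpoint 0.8 [240.4 186.3] [ 0.625 -0.017  0.022]
scene rack pinpoint 0.43 [235.3 237.6] [ 0.404 -0.341  0.084]
scene shaker pinpoint 0.62 [280.6 264.8] [ 0.447 -0.423  0.049]
scene bed pinpoint 0.71 [296.4 235.7] [ 0.511 -0.389  0.071]
scene groove pinpoint 0.89 [328.4 226.4] [ 0.586 -0.4    0.071]
scene dial_grip pinpoint 0.7 [235.2 237. ] [ 0.406 -0.337  0.083]
scene timer pinpoint 0.65 [240.3 225.1] [ 0.502 -0.202  0.018]
scene vial_white pinpoint 0.51 [190.8 239.8] [ 0.394 -0.162 -0.   ]
scene vial_brown pinpoint 0.66 [326.  213.7] [ 0.605 -0.375  0.082]
catch pinpoint it knows: bed, carrier, dial_grip, groove, guides, rack, shaker, timer, tongue_tip, vial_brown, vial_white
1.65
```

View pics/top0z.png

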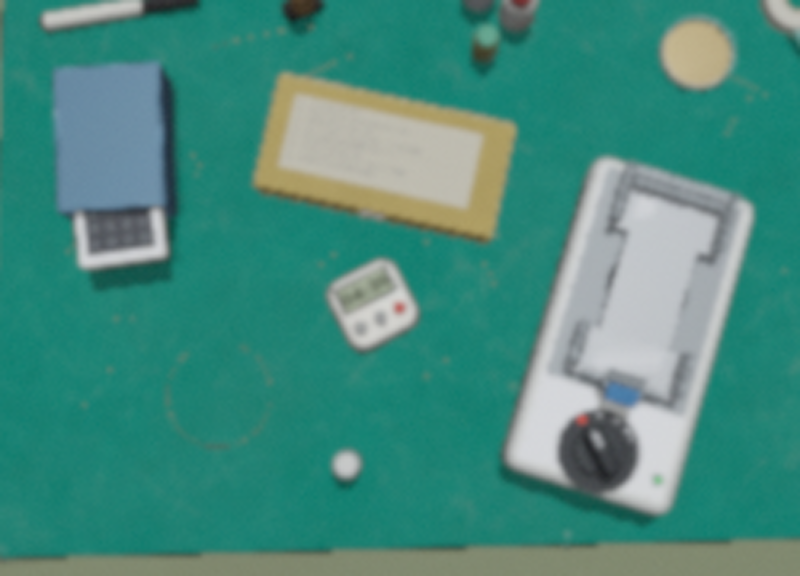

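```bash
cat >> h.py <<'E'
from scipy.spatial.transform import Rotation as Rn
def move(tgt,yaw_deg=None,R=None):
    """tool-down with tool x at yaw; prints shift/turn fractions"""
    s=env.observe(); p=s["position"]; R0=s["tool_rot"]
    if R is None:
        y=np.radians(yaw_deg); R=np.array([[np.cos(y),np.sin(y),0],[np.sin(y),-np.cos(y),0],[0,0,-1]])
    sh=R0.T@(np.asarray(tgt)-p); rv=Rn.from_matrix(R0.T@R).as_rotvec(degrees=True)
    print("t",round(s["time_s"],2),"pos",p.round(4),"shift frac",(sh/0.3).round(4),"turn frac",(rv/45).round(4),"dist",np.linalg.norm(sh).round(3),"ang",np.linalg.norm(rv).round(1))
E
python3 - <<'E'
from h import *
c=imaging.get_calibration("top"); z=np.load("top0.npz"); W=cloud(c,z["d"])
m=(W[...,0]>.5)&(W[...,0]<.72)&(abs(W[...,1]-.01)<.07)
pl=m&(W[...,2]>.042)&(W[...,2]<.056)&(W[...,0]<.585); 
P=W[pl]; print(len(P),P.min(0),P.max(0))
r=cv2.minAreaRect((P[:,:2]*1000).astype(np.float32)); print(r)
rk=m&(W[...,2]>.058); P=W[rk]; r=cv2.minAreaRect((P[:,:2]*1000).astype(np.float32)); print("rack",len(P),r, np.median(P[:,2]))
# ext: edges via RGB white mask at z plane
# shaker top
for lo,hi in ((.05,.062),(.066,.074),):
    m=(W[...,0]>.3)&(W[...,0]<.7)&(W[...,1]<-.25)&(W[...,1]>-.52)&(W[...,2]>lo)&(W[...,2]<hi)
    P=W[m]; print(lo,len(P),cv2.minAreaRect((P[:,:2]*1000).astype(np.float32)))
move([.45,-.2,.25],0)
print(W[270:300:3,180].round(3))
E
```

```text
409 [ 0.54633265 -0.01843452  0.04258502] [0.58498053 0.04953582 0.05594174]
((568.205322265625, 16.092336654663086), (37.978004455566406, 66.41053771972656), 6.225996494293213)
rack 1517 ((644.8108520507812, 23.462064743041992), (112.35357666015625, 82.74815368652344), 2.7910754680633545) 0.06351518124477318
0.05 2915 ((487.013427734375, -370.62847900390625), (127.36824035644531, 245.77223205566406), 70.991455078125)
0.066 1506 ((491.21075439453125, -372.0389709472656), (85.65419006347656, 223.9907684326172), 71.06461334228516)
t 1.65 pos [ 0.1343 -0.5333  0.2483] shift frac [ 1.2917 -0.8204 -0.0056] turn frac [0.     0.     0.3142] dist 0.459 ang 14.1
[[ 0.382 -0.006 -0.002]
 [ 0.375 -0.006 -0.003]
 [ 0.368 -0.007  0.   ]
 [ 0.36  -0.007  0.001]
 [ 0.353 -0.007 -0.   ]
 [ 0.346 -0.007  0.   ]
 [ 0.338 -0.007  0.001]
 [ 0.331 -0.007  0.   ]
 [ 0.243  0.138 -0.821]
 [ 0.23   0.138 -0.823]]
```

Run:
```python
from h import *
move([.36,-.28,.25],4)
```

```text
t 1.65 pos [ 0.1343 -0.5333  0.2483] shift frac [ 0.9357 -0.6351 -0.0056] turn frac [0.     0.     0.2253] dist 0.339 ang 10.1
```

Request:
{"method": "step_arm", "body": {
  "steps": [1, 0.93, -0.63, 0, 0, 0, 0.22, 1, 0.93, -0.63, 0, 0, 0, 0.22, 1, 0.93, -0.63, 0, 0, 0, 0.22, 1, 0.93, -0.63, 0, 0, 0, 0.22, 1, 0.93, -0.63, 0, 0, 0, 0.22, 1, 0.93, -0.63, 0, 0, 0, 0.22, 1, 0.93, -0.63, 0, 0, 0, 0.22, 1, 0.93, -0.63, 0, 0, 0, 0.22]
}}

```text
time_s: 2.45
position: [0.3607, -0.2788, 0.2486]
tool_rot: [[0.997, 0.079, 0.001], [0.079, -0.997, 0.0], [0.001, -0.0, -1.0]]
ft_force: [-0.4, -0.5, -0.1]
grip_width: 0.0853
```

Run:
```python
from h import *
move([.50,.0,.22],4)
```

```text
t 2.45 pos [ 0.3607 -0.2788  0.2486] shift frac [ 0.5363 -0.8897  0.096 ] turn frac [-0.0003 -0.001   0.0118] dist 0.313 ang 0.5
```

Request:
{"method": "step_arm", "body": {
  "steps": [1, 0.53, -0.89, 0.1, 0, 0, 0.01, 1, 0.53, -0.89, 0.1, 0, 0, 0.01, 1, 0.53, -0.89, 0.1, 0, 0, 0.01, 1, 0.53, -0.89, 0.1, 0, 0, 0.01, 1, 0.53, -0.89, 0.1, 0, 0, 0.01, 1, 0.53, -0.89, 0.1, 0, 0, 0.01, 1, 0.53, -0.89, 0.1, 0, 0, 0.01, 1, 0.53, -0.89, 0.1, 0, 0, 0.01]
}}

```text
time_s: 3.25
position: [0.4979, -0.003, 0.218]
tool_rot: [[0.998, 0.069, -0.001], [0.069, -0.998, -0.0], [-0.001, -0.0, -1.0]]
ft_force: [-0.0, 0.2, 0.2]
grip_width: 0.0856
```

Run:
```python
from h import *
print(env.observe()["position"])
c=imaging.get_calibration("wrist")
p,d=imaging.get_image("wrist"); c2=imaging.get_calibration("wrist"); print(abs(c["world_from_camera"]-c2["world_from_camera"]).max())
np.savez("w1.npz",p=p,d=d,T=c["world_from_camera"])
cv2.imwrite("pics/w1.png",p)
W=cloud(c,d)
m=(W[...,0]>.5)&(W[...,0]<.72)&(abs(W[...,1]-.01)<.08)
for nm,k in (("plate",m&(W[...,2]>.046)&(W[...,2]<.056)&(W[...,0]<.59)),("rack",m&(W[...,2]>.06)&(W[...,2]<.068))):
    P=W[k]; print(nm,len(P),np.median(P[:,2]),cv2.minAreaRect((P[:,:2]*1000).astype(np.float32)))
```

```text
[ 0.49790031 -0.00304584  0.21797751]
0.0016616023420359394
plate 3314 0.050228694554284165 ((570.2094116210938, 22.8763427734375), (40.64033126831055, 76.0808334350586), 2.9935147762298584)
rack 7825 0.0627843331263746 ((618.7460327148438, 24.36674690246582), (57.71375274658203, 82.64120483398438), 2.6220500469207764)
```

View pics/w1.png

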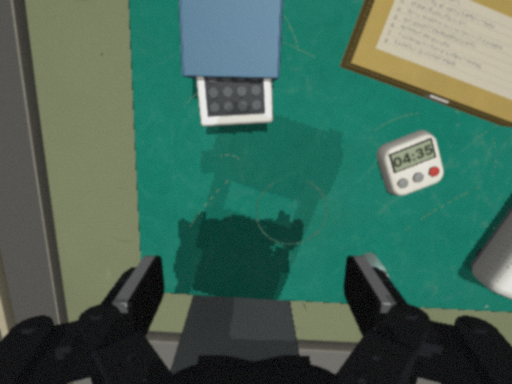

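Run:
```python
from h import *
z=np.load("w1.npz"); c=imaging.get_calibration("wrist"); c["world_from_camera"]=z["T"]
p=z["p"]; d=z["d"]
W=cloud(c,d)
# at z=.051 corners
cv2.imwrite("pics/w1z.png",cv2.resize(p[60:140,170:310],None,fx=5,fy=5,interpolation=cv2.INTER_CUBIC))
for uv in [(203,125.5),(272.5,122)]:
    print(atz(c,np.array(uv),.050).round(4))
g=p.min(2); # white
m=((g>120)&(W[...,2]>.044)&(W[...,2]<.056)&(W[...,0]<.595)&(W[...,1]>-.05)&(W[...,1]<.08)).astype(np.uint8)
n,l,st,_=cv2.connectedComponentsWithStats(m); i=1+st[1:,4].argmax(); v,u=np.where(l==i)
print(st[i])
H=cv2.convexHull(np.stack([u,v],1).astype(np.float32))[:,0]
Q=atz(c,H.astype(float),.051); print((cv2.minAreaRect((Q[:,:2]*1000).astype(np.float32))))
print(Q.round(4))
```

```text
[0.5474 0.0465 0.05  ]
[ 0.5548 -0.0164  0.05  ]
[ 197   77   76   48 1252]
((570.780517578125, 18.42245101928711), (40.025447845458984, 66.26807403564453), 3.8768532276153564)
[[ 0.5575 -0.0157  0.051 ]
 [ 0.5556 -0.014   0.051 ]
 [ 0.554  -0.0033  0.051 ]
 [ 0.5499  0.03    0.051 ]
 [ 0.5488  0.0472  0.051 ]
 [ 0.5496  0.0482  0.051 ]
 [ 0.554   0.0491  0.051 ]
 [ 0.5617  0.0502  0.051 ]
 [ 0.5703  0.0512  0.051 ]
 [ 0.5795  0.0522  0.051 ]
 [ 0.5885  0.0524  0.051 ]
 [ 0.5888  0.048   0.051 ]
 [ 0.5911 -0.0102  0.051 ]
 [ 0.5904 -0.0111  0.051 ]
 [ 0.588  -0.0122  0.051 ]
 [ 0.5679 -0.0148  0.051 ]]
```

View pics/w1z.png

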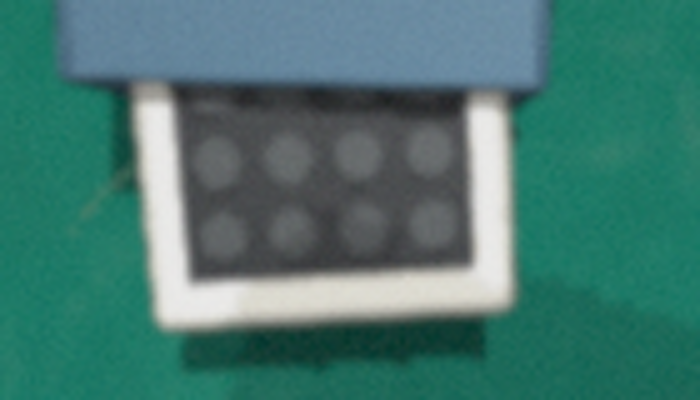

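Run:
```python
from h import *
move([.570,.0186,.10],6.5)
```

```text
t 3.3 pos [ 0.4975 -0.0043  0.2182] shift frac [ 0.2462 -0.06    0.3938] turn frac [ 0.0004  0.0006 -0.059 ] dist 0.14 ang 2.7
```

Request:
{"method": "step_arm", "body": {
  "steps": [1, 0.246, -0.06, 0.39, 0, 0, -0.059, 1, 0.246, -0.06, 0.39, 0, 0, -0.059, 1, 0.246, -0.06, 0.39, 0, 0, -0.059, 1, 0.246, -0.06, 0.39, 0, 0, -0.059, 1, 0.246, -0.06, 0.39, 0, 0, -0.059]
}}

```text
time_s: 3.8
position: [0.5697, 0.0173, 0.1016]
tool_rot: [[0.994, 0.111, -0.001], [0.111, -0.994, -0.0], [-0.001, 0.0, -1.0]]
ft_force: [-0.2, -0.4, -0.6]
grip_width: 0.0857
```

Run:
```python
from h import *
move([.570,.0186,.04],6.5)
c=imaging.get_calibration("wrist")
p,d=imaging.get_image("wrist")
np.savez("w2.npz",p=p,d=d,T=c["world_from_camera"])
cv2.imwrite("pics/w2.png",p)
```

```text
t 3.8 pos [0.5697 0.0173 0.1016] shift frac [ 0.0017 -0.0042  0.2054] turn frac [ 0.0002  0.001  -0.0033] dist 0.062 ang 0.2
```

View pics/w2.png

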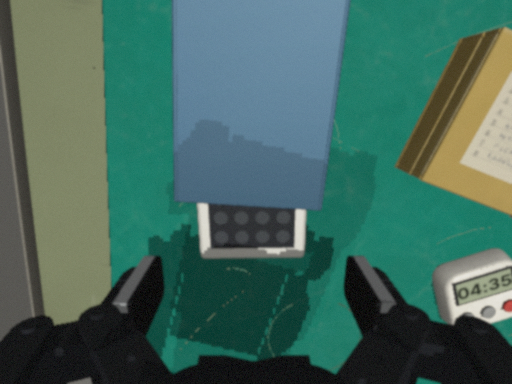

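Request:
{"method": "step_arm", "body": {
  "steps": [1, 0.0, -0.004, 0.1, 0, 0, 0, 1, 0.0, -0.004, 0.205, 0, 0, 0, 1, 0.0, -0.004, 0.205, 0, 0, 0]
}}

```text
time_s: 4.15
position: [0.5682, 0.0194, 0.039]
tool_rot: [[0.994, 0.111, -0.004], [0.111, -0.994, 0.0], [-0.004, -0.001, -1.0]]
ft_force: [-0.8, -0.3, -0.3]
grip_width: 0.0849
```

Run:
```python
from h import *
s=env.observe(); print(s["position"],s["ft_force"])
c=imaging.get_calibration("wrist")
p,d=imaging.get_image("wrist")
cv2.imwrite("pics/w3.png",p)
```

```text
[0.56817709 0.01944562 0.03897159] [-0.7722892  -0.27475584 -0.28005369]
```

View pics/w3.png

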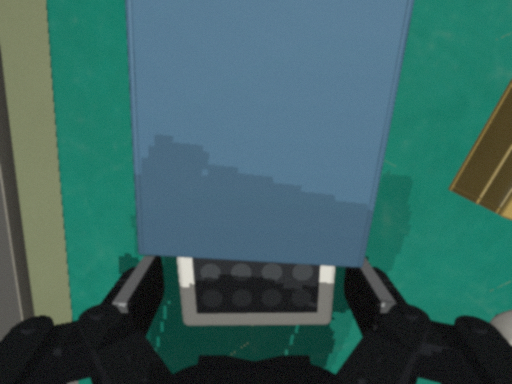

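Request:
{"method": "step_arm", "body": {
  "steps": [0.5, 0, 0, 0, 0, 0, 0, 0.5, 0, 0, 0, 0, 0, 0, 0.5, 0, 0, 0, 0, 0, 0, 0.5, 0, 0, 0, 0, 0, 0, 0.5, 0, 0, 0, 0, 0, 0, 0.5, 0, 0, 0, 0, 0, 0],
  "grip_force": 80
}}

```text
time_s: 4.8
position: [0.5708, 0.0196, 0.0428]
tool_rot: [[0.994, 0.112, 0.004], [0.112, -0.994, -0.001], [0.004, 0.002, -1.0]]
ft_force: [-4.2, -2.1, 9.8]
grip_width: 0.0646
```

Run:
```python
from h import *
s=env.observe(); print(s["position"],s["ft_force"],s["wrist_torque"],s["grip_width"])
move([.42,.005,.041],2.8)
```

```text
[0.57080493 0.01963022 0.04282651] [-4.2110994  -2.08989753  9.77499852] [-0.31103157  0.36746204 -0.13584835] 0.0645543519342318
t 4.8 pos [0.5708 0.0196 0.0428] shift frac [-0.505  -0.0079  0.004 ] turn frac [ 0.0021 -0.0053  0.0809] dist 0.152 ang 3.6
```

Request:
{"method": "step_arm", "body": {
  "steps": [0.5, 0, 0, -0.013, 0, 0, 0, 0.5, -0.07, -0.0045, -0.013, 0, 0, 0, 0.5, -0.14, -0.009, -0.013, 0, 0, 0, 0.5, -0.2, -0.013, -0.013, 0, 0, 0]
}}

```text
time_s: 5.2
position: [0.5091, 0.0173, 0.0448]
tool_rot: [[0.994, 0.112, 0.001], [0.112, -0.994, -0.0], [0.001, 0.0, -1.0]]
ft_force: [-0.4, -1.1, -1.1]
grip_width: 0.0645
```

Run:
```python
from h import *
s=env.observe(); print(s["position"],s["ft_force"],s["wrist_torque"],s["grip_width"])
p,d=imaging.get_image("wrist")
cv2.imwrite("pics/w4.png",p)
```

```text
[0.50912992 0.01729146 0.04477959] [-0.4314762  -1.12319117 -1.0895057 ] [-0.00578264  0.02910096  0.02558152] 0.064519770052124
```

View pics/w4.png

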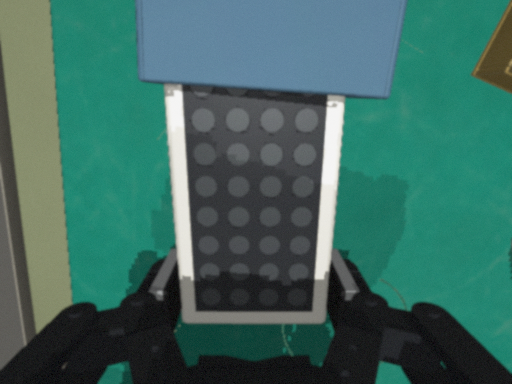

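Request:
{"method": "step_arm", "body": {
  "steps": [0.5, -0.12, -0.0075, 0, 0, 0, 0, 0.5, -0.24, -0.015, 0, 0, 0, 0, 0.5, -0.333, -0.021, 0, 0, 0, 0, 0.5, -0.333, -0.021, 0, 0, 0, 0]
}}

```text
time_s: 5.65
position: [0.4072, 0.0127, 0.0444]
tool_rot: [[0.994, 0.112, -0.002], [0.112, -0.994, 0.001], [-0.002, -0.001, -1.0]]
ft_force: [0.8, -0.8, -0.6]
grip_width: 0.0647
```

Run:
```python
from h import *
s=env.observe(); print(s["position"],s["ft_force"],s["wrist_torque"],s["grip_width"])
c=imaging.get_calibration("wrist")
p,d=imaging.get_image("wrist")
cv2.imwrite("pics/w5.png",p)
W=cloud(c,d)
for v in range(60,330,25): print(v,W[v,250].round(4), W[v,190].round(3))
p,d=imaging.get_image("scene")
cv2.imwrite("pics/s5.png",cv2.resize(p[100:300,100:400],None,fx=2.5,fy=2.5))
```

```text
[0.40722103 0.01269136 0.04441785] [ 0.81105618 -0.78711309 -0.61321125] [-0.00346662  0.00972186  0.00998106] 0.06467261099790664
60 [0.4978 0.0239 0.0504] [0.496 0.045 0.05 ]
85 [0.4896 0.023  0.0517] [0.487 0.044 0.052]
110 [0.4812 0.0221 0.0514] [0.479 0.044 0.051]
135 [0.4721 0.0211 0.0498] [0.47  0.043 0.051]
160 [0.4631 0.0201 0.0515] [0.461 0.043 0.052]
185 [0.4532 0.019  0.0511] [0.451 0.042 0.051]
210 [0.4432 0.0179 0.052 ] [0.44  0.042 0.051]
235 [0.432  0.0167 0.051 ] [0.429 0.041 0.051]
260 [0.4207 0.0155 0.0515] [0.418 0.041 0.051]
285 [0.4092 0.0142 0.0523] [0.405 0.04  0.051]
310 [0.3963 0.0128 0.0522] [0.393 0.039 0.051]
```

View pics/w5.png

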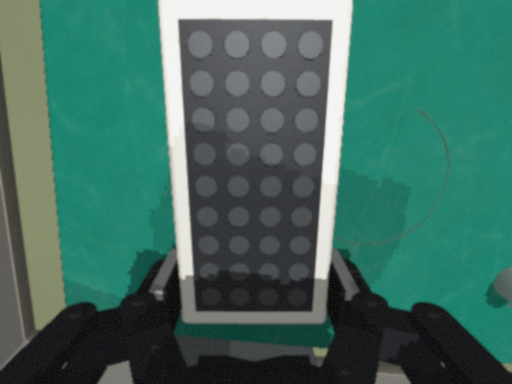

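View pics/s5.png

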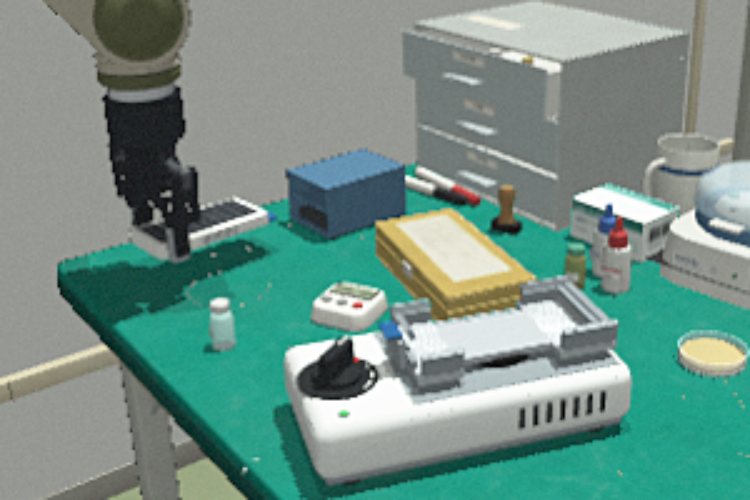

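Request:
{"method": "step_arm", "body": {
  "steps": [0.5, 0, 0, 0.04, 0, 0, 0, 0.5, 0, 0, 0.075, 0, 0, 0, 0.5, 0, 0, 0.085, 0, 0, 0, 0.5, 0, 0, 0.085, 0, 0, 0]
}}

```text
time_s: 6.15
position: [0.4108, 0.0122, 0.0182]
tool_rot: [[0.994, 0.112, 0.0], [0.112, -0.994, -0.0], [0.0, 0.0, -1.0]]
ft_force: [0.1, 0.8, -1.7]
grip_width: 0.0644
```

Request:
{"method": "step_arm", "body": {
  "steps": [0.5, 0, 0, 0.007, 0, 0, 0, 0.5, 0, 0, 0.014, 0, 0, 0, 0.5, 0, 0, 0.02, 0, 0, 0, 0.5, 0, 0, 0.02, 0, 0, 0]
}}

```text
time_s: 6.55
position: [0.4098, 0.0124, 0.0122]
tool_rot: [[0.994, 0.112, -0.0], [0.112, -0.994, 0.0], [-0.0, -0.0, -1.0]]
ft_force: [0.4, 0.2, -1.1]
grip_width: 0.0643
```

Request:
{"method": "step_arm", "body": {
  "steps": [0.5, 0, 0, 0.007, 0, 0, 0, 0.5, 0, 0, 0.01, 0, 0, 0, 0.5, 0, 0, 0.01, 0, 0, 0]
}}

```text
time_s: 6.85
position: [0.41, 0.0123, 0.0109]
tool_rot: [[0.994, 0.112, 0.002], [0.112, -0.994, -0.001], [0.002, 0.001, -1.0]]
ft_force: [-5.7, 1.2, 33.2]
grip_width: 0.0645
```

Request:
{"method": "step_arm", "body": {
  "steps": [0.5, 0, 0, -0.005, 0, 0, 0, 0.5, 0, 0, -0.005, 0, 0, 0, 1, 0, 0, -0.007, 0, 0, 0, 1, 0, 0, -0.007, 0, 0, 0, 1, 0, 0, -0.007, 0, 0, 0, 1, 0, 0, -0.007, 0, 0, 0, 1, 0, 0, -0.007, 0, 0, 0],
  "grip_force": 20
}}

```text
time_s: 7.55
position: [0.4098, 0.0124, 0.0112]
tool_rot: [[0.994, 0.112, -0.0], [0.112, -0.994, 0.0], [-0.0, -0.0, -1.0]]
ft_force: [-1.1, 0.1, 1.0]
grip_width: 0.0854
```

Run:
```python
from h import *
s=env.observe(); print(s["position"],s["ft_force"],s["wrist_torque"],s["grip_width"])
c=imaging.get_calibration("wrist")
p,d=imaging.get_image("wrist")
cv2.imwrite("pics/w6.png",p)
W=cloud(c,d)
for v in range(60,330,25): print(v,W[v,250].round(4), W[v,190].round(3))
```

```text
[0.40980122 0.01237368 0.01124886] [-1.09927296  0.12627111  0.96302063] [0.01008148 0.01461311 0.00575951] 0.08538634928331917
60 [0.5008 0.0237 0.0139] [0.498 0.045 0.014]
85 [0.4924 0.0227 0.0145] [0.49  0.045 0.014]
110 [0.4836 0.0218 0.0142] [0.481 0.044 0.015]
135 [0.4744 0.0208 0.0144] [0.472 0.043 0.015]
160 [0.4649 0.0197 0.0145] [0.462 0.043 0.015]
185 [0.4542 0.0186 0.0125] [0.452 0.042 0.015]
210 [0.444  0.0174 0.014 ] [0.441 0.042 0.014]
235 [0.4329 0.0162 0.0143] [0.43  0.042 0.014]
260 [0.4207 0.0149 0.0136] [0.418 0.041 0.013]
285 [0.4087 0.0136 0.0146] [0.405 0.04  0.014]
310 [0.3953 0.0121 0.0144] [0.392 0.04  0.015]
```

View pics/w6.png

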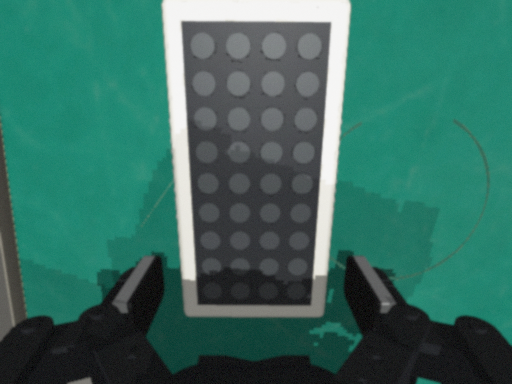

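Run:
```python
from h import *
c=imaging.get_calibration("wrist")
a=atz(c,np.array([[186,317.],[323,317.],[253,317.]]),.015); print(a.round(4))
s=env.observe(); print((a-s["position"])@s["tool_rot"])
```

```text
[[ 0.3885  0.0412  0.015 ]
 [ 0.3957 -0.0218  0.015 ]
 [ 0.3921  0.0104  0.015 ]]
[[-1.79470550e-02 -3.10083157e-02 -3.73548529e-03]
 [-1.79037773e-02  3.23706941e-02 -3.73879800e-03]
 [-1.78702034e-02 -4.97673638e-06 -3.73711079e-03]]
```

Request:
{"method": "step_arm", "body": {
  "steps": [1, 0, 0, -0.12, 0, 0, 0, 1, 0, 0, -0.25, 0, 0, 0, 1, 0.1, 0, -0.35, 0, 0, 0, 1, 0.17, 0, -0.4, 0, 0, 0, 1, 0.17, 0, -0.4, 0, 0, 0, 1, 0.17, 0, -0.4, 0, 0, 0]
}}

```text
time_s: 8.2
position: [0.4597, 0.0183, 0.1307]
tool_rot: [[0.994, 0.113, -0.001], [0.113, -0.994, 0.0], [-0.001, -0.0, -1.0]]
ft_force: [-0.4, -0.0, -0.2]
grip_width: 0.0852
```

Run:
```python
from h import *
s=env.observe(); print(s["position"],s["ft_force"],s["wrist_torque"],s["grip_width"])
c=imaging.get_calibration("wrist")
p,d=imaging.get_image("wrist")
np.savez("w7.npz",p=p,d=d,T=c["world_from_camera"])
cv2.imwrite("pics/w7.png",p)
for n in ("carrier","tongue_tip"):
  for r in imaging.pinpoint("wrist",n)[:2]:
    a=atz(c,np.array(r["pixel"]),0.0); print(n,r["score"],r["pixel"],a, (a-s["position"])@s["tool_rot"])
```

```text
[0.4597374  0.01825238 0.13071151] [-0.39722223 -0.02673326 -0.17345874] [ 0.00217681  0.07775127 -0.03516266] 0.08515311476816802
carrier 0.62 [253.9, 195.6] [0.45738524 0.01763673 0.        ] [-0.00224178  0.00039584  0.1307143 ]
tongue_tip 0.74 [256.7, 100.3] [0.53485333 0.02424553 0.        ] [0.07547765 0.00255511 0.13061553]
```

View pics/w7.png

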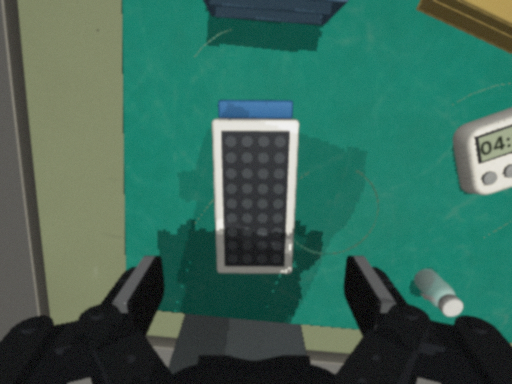

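Run:
```python
from h import *
z=np.load("w7.npz"); c=imaging.get_calibration("wrist"); c["world_from_camera"]=z["T"]
s=env.observe()
p=z["p"]; W=cloud(c,z["d"])
hsv=cv2.cvtColor(p,cv2.COLOR_BGR2HSV)
wh=((W[...,2]>.009)&(W[...,2]<.022)&(abs(W[...,0]-.46)<.1)&(abs(W[...,1]-.018)<.06)).astype(np.uint8)
print(wh.sum())
def tf(uv,h): return ((atz(c,np.asarray(uv,float),h)-s["position"])@s["tool_rot"])*1000
cor=np.array([(213,119),(298,119.5),(293,273),(217,273)])
print("slab top",tf(cor,.015).round(1))
print("tongue",tf([(220,100),(292,100)],.005).round(1))
blue=((hsv[...,0]>100)&(hsv[...,0]<120)&(hsv[...,1]>120)&(hsv[...,2]>90)).astype(np.uint8); blue[:90]=0;blue[125:]=0
v,u=np.where(blue); print(u.min(),u.max(),v.min(),v.max(),len(u), tf([(np.median(u),v.min()-.5)],.005))
g=p.astype(int).min(2)
for col in (230,255,280): 
    print(col,"front",g[264:282,col],"rear",g[112:126,col])
```

```text
12456
slab top [[ 63.1 -30.  115.2]
 [ 62.8  33.2 115.1]
 [-67.7  34.6 115.5]
 [-67.8 -31.7 115.5]]
tongue [[ 76.5 -25.4 125.1]
 [ 76.5  29.4 125.1]]
219 291 101 117 1220 [[ 76.11199284   1.60678551 125.1178262 ]]
230 front [ 30  52  82 106 112 115 119 111  98  64  38  19  15  14  19  18  19  20] rear [ 55  54  49  47  48  57  85 130 170 198 212 218 219 219]
255 front [ 30  53  83 105 114 117 114 114 101  79  41  27  18  18  19  17   7   6] rear [ 65  62  62  59  52  61  96 140 176 197 212 218 220 220]
280 front [ 33  44  71  96 116 120 141 149 134  93  56  31  32  30  21  22  19  16] rear [ 65  64  60  62  57  57  88 139 183 219 231 235 237 238]
```

Run:
```python
from h import *
move([.48,-.2,.20],-8)
```

```text
t 8.35 pos [0.4592 0.0182 0.1303] shift frac [-0.0134  0.7303 -0.2328] turn frac [-0.0006  0.0035  0.3208] dist 0.23 ang 14.4
```

Request:
{"method": "step_arm", "body": {
  "steps": [1, 0, 0.05, -0.2, 0, 0, 0.05, 1, -0.01, 0.2, -0.23, 0, 0, 0.2, 1, -0.013, 0.36, -0.23, 0, 0, 0.32, 1, -0.013, 0.53, -0.23, 0, 0, 0.32, 1, -0.013, 0.7, -0.23, 0, 0, 0.32, 1, -0.013, 0.73, -0.23, 0, 0, 0.32]
}}

```text
time_s: 8.95
position: [0.4807, -0.2042, 0.1992]
tool_rot: [[0.99, -0.143, -0.001], [-0.143, -0.99, -0.0], [-0.001, 0.0, -1.0]]
ft_force: [0.1, -0.1, 0.2]
grip_width: 0.0853
```

Run:
```python
from h import *
move([.51,-.385,.20],-18.5)
```

```text
t 8.95 pos [ 0.4807 -0.2042  0.1992] shift frac [ 0.1827  0.5825 -0.0028] turn frac [0.0004 0.0014 0.2287] dist 0.183 ang 10.3
```

Request:
{"method": "step_arm", "body": {
  "steps": [1, 0.06, 0.16, 0, 0, 0, 0.1, 1, 0.12, 0.32, 0, 0, 0, 0.229, 1, 0.183, 0.48, 0, 0, 0, 0.229, 1, 0.183, 0.58, 0, 0, 0, 0.229, 1, 0.183, 0.58, 0, 0, 0, 0.229, 1, 0.183, 0.58, 0, 0, 0, 0.229]
}}

```text
time_s: 9.55
position: [0.511, -0.3793, 0.1992]
tool_rot: [[0.949, -0.314, -0.002], [-0.314, -0.949, 0.002], [-0.002, -0.002, -1.0]]
ft_force: [0.5, -0.1, -0.1]
grip_width: 0.0856
```

Run:
```python
from h import *
s=env.observe(); print(s["position"],s["ft_force"],s["grip_width"])
c=imaging.get_calibration("wrist")
p,d=imaging.get_image("wrist")
np.savez("w8.npz",p=p,d=d,T=c["world_from_camera"],pos=s["position"],R=s["tool_rot"])
cv2.imwrite("pics/w8.png",p)
for n,h in (("bed",.07),("groove",.07),("guides",.087),("dial_grip",.083),("shaker",0)):
  for r in imaging.pinpoint("wrist",n)[:2]:
    a=atz(c,np.array(r["pixel"]),h); print(n,round(r["score"],2),np.round(r["pixel"],1),a.round(4), ((a-s["position"])@s["tool_rot"]).round(4))
```

```text
[ 0.51101528 -0.37929255  0.19917477] [ 0.46322286 -0.05763804 -0.07805515] 0.08561871778614637
bed 0.82 [250.1 181.3] [ 0.522  -0.3797  0.07  ] [ 0.0108 -0.0029  0.1292]
groove 0.77 [252.5  95.8] [ 0.5859 -0.403   0.07  ] [ 0.0789 -0.0008  0.129 ]
groove 0.45 [ 79.  222.2] [ 0.5339 -0.2254  0.07  ] [-0.0263 -0.1531  0.1295]
guides 0.92 [253.8 190.5] [ 0.5184 -0.3817  0.087 ] [0.008  0.0002 0.1122]
dial_grip 0.85 [245.5 316.5] [ 0.4042 -0.3359  0.083 ] [-0.1147 -0.0074  0.1164]
shaker 0.75 [251.8 192.1] [ 0.492  -0.3706  0.    ] [-0.0204 -0.002   0.1992]
shaker 0.67 [ 76.5 224.5] [ 0.5176 -0.1718  0.    ] [-0.0585 -0.1988  0.1996]
```

View pics/w8.png

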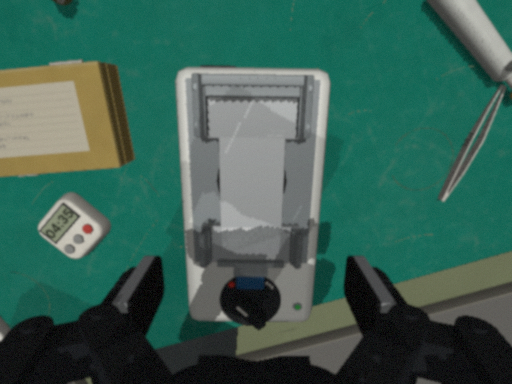

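Run:
```python
from h import *
z=np.load("w8.npz"); p=z["p"]
a=cv2.resize(p[60:200,170:340],None,fx=4.4,fy=4.2,interpolation=cv2.INTER_CUBIC)
b=cv2.resize(p[190:330,170:340],None,fx=4.4,fy=4.2,interpolation=cv2.INTER_CUBIC)
f=lambda i:np.clip(i.astype(float)*1.4,0,255).astype(np.uint8)
cv2.imwrite("pics/w8a.png",f(a)); cv2.imwrite("pics/w8b.png",f(b))
```

```text
(no output)
```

View pics/w8a.png

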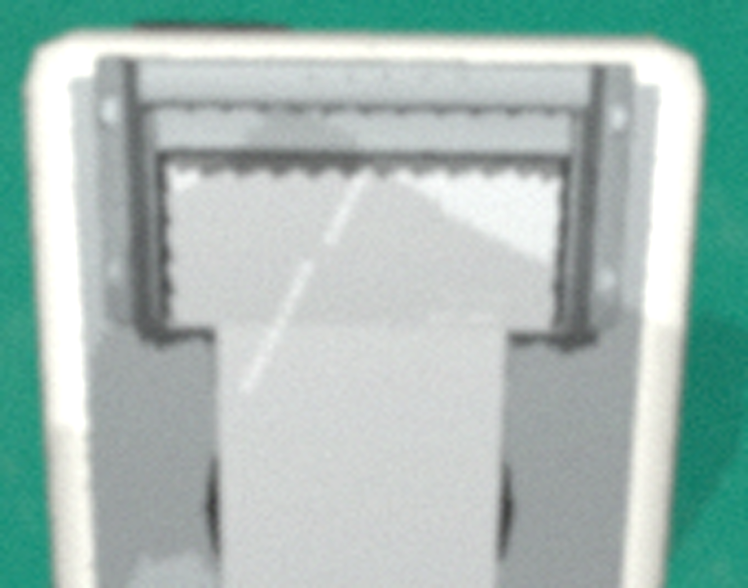

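View pics/w8b.png

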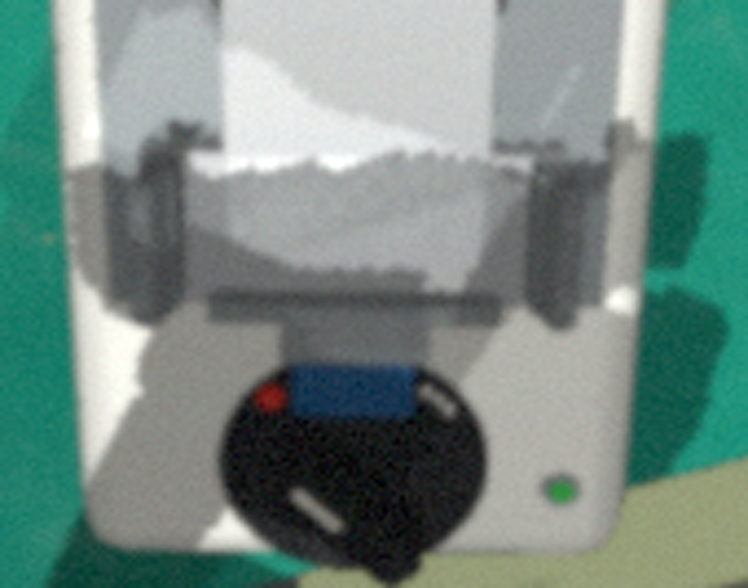

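Run:
```python
from h import *
z=np.load("w8.npz"); p=z["p"]; c=imaging.get_calibration("wrist"); c["world_from_camera"]=z["T"]
g=cv2.GaussianBlur(cv2.cvtColor(p,cv2.COLOR_BGR2GRAY).astype(float),(1,5),0)
def tf(uv,h): return ((atz(c,np.asarray(uv,float),h)-z["pos"])@z["R"])*1000
def sub(prof,lo,hi,sign):
    dd=np.diff(prof)[lo:hi]*sign; i=int(dd.argmax()); 
    o=0
    if 0<i<len(dd)-1:
        a,b,e=dd[i-1],dd[i],dd[i+1]; o=.5*(a-e)/(a-2*b+e)
    return lo+i+.5+o, dd[i]
for name,rows,L,Rr,zz in (("rearfloor",range(104,134,4),(202,214),(292,304),.07),("mid",range(144,222,8),(212,228),(276,292),.07),("frontfloor",range(230,244,3),(205,218),(284,297),.07),("housing",range(90,300,15),(170,200),(300,335),.056)):
    for v in rows:
        l,sl=sub(g[v],*L,1); r,sr=sub(g[v],*Rr,-1)
        a=tf([(l,v),(r,v)],zz); print(name,v,round(l,1),round(r,1),"w",round(a[1,1]-a[0,1],1),"mid y",round(a[:,1].mean(),2),"x",round(a[:,0].mean(),1),"str",round(sl),round(sr))
for u in (210,214,230,240,250,260,270,292,296):
    col=cv2.GaussianBlur(cv2.cvtColor(p,cv2.COLOR_BGR2GRAY).astype(float),(5,1),0)[:,u]
    print(u,"rear40",sub(col,130,145,-1),"lip dark",sub(col,88,100,-1),sub(col,92,106,1))
print(tf([(214,138.1),(292,138.1),(250,138),(250,226.9),(250,96),(250,100)],.07).round(1))
```

```text
rearfloor 104 207.7 296.8 w 69.0 mid y -0.99 x 72.8 str 37 35
rearfloor 108 207.4 296.6 w 69.2 mid y -1.21 x 69.8 str 33 40
rearfloor 112 207.8 296.5 w 69.1 mid y -1.08 x 66.8 str 33 44
rearfloor 116 207.5 296.3 w 69.5 mid y -1.28 x 63.8 str 37 41
rearfloor 120 208.0 296.0 w 69.1 mid y -1.25 x 60.7 str 32 34
rearfloor 124 207.8 295.7 w 69.4 mid y -1.43 x 57.6 str 32 28
rearfloor 128 208.5 295.3 w 68.7 mid y -1.29 x 54.5 str 33 32
rearfloor 132 208.2 295.6 w 69.4 mid y -1.34 x 51.4 str 29 34
mid 144 218.9 284.4 w 52.7 mid y -1.57 x 41.9 str 16 17
mid 152 219.1 283.8 w 52.4 mid y -1.73 x 35.4 str 14 13
mid 160 219.2 283.6 w 52.5 mid y -1.77 x 28.8 str 13 17
mid 168 219.4 283.1 w 52.4 mid y -1.88 x 22.2 str 20 18
mid 176 219.2 283.3 w 53.2 mid y -1.89 x 15.4 str 38 38
mid 184 219.4 283.0 w 53.2 mid y -1.96 x 8.5 str 41 35
mid 192 219.8 282.3 w 52.7 mid y -2.1 x 1.5 str 24 26
mid 200 219.9 281.8 w 52.7 mid y -2.31 x -5.7 str 8 13
mid 208 220.1 281.4 w 52.6 mid y -2.43 x -12.9 str 12 16
mid 216 220.5 281.4 w 52.7 mid y -2.29 x -20.3 str 17 18
frontfloor 230 211.7 290.6 w 69.3 mid y -2.12 
[... 2085 characters left out ...]
loat64(22.75)) (np.float64(100.0), np.float64(19.5625))
270 rear40 (np.float64(136.2207792207792), np.float64(1.8125)) lip dark (np.float64(95.62043795620438), np.float64(23.5)) (np.float64(100.10236220472441), np.float64(22.3125))
292 rear40 (np.float64(138.5), np.float64(26.5)) lip dark (np.float64(96.0896551724138), np.float64(24.0625)) (np.float64(100.87248322147651), np.float64(20.6875))
296 rear40 (np.float64(139.05797101449275), np.float64(12.75)) lip dark (np.float64(96.21630094043887), np.float64(23.0625)) (np.float64(101.78057553956835), np.float64(22.125))
[[ 46.6 -31.6 129.1]
 [ 46.6  30.7 129. ]
 [ 46.7  -2.8 129.1]
 [-30.5  -3.1 129.2]
 [ 78.7  -2.7 129. ]
 [ 75.8  -2.7 129. ]]
```

Run:
```python
from h import *
z=np.load("w8.npz"); p=z["p"]; d=z["d"]; c=imaging.get_calibration("wrist"); c["world_from_camera"]=z["T"]
W=cloud(c,d); L=(W-z["pos"])@z["R"]*1000
def prof(u0,u1,vs):
    for v in vs: print(v, "x",np.median(L[v,u0:u1,0]).round(1),"z",np.median(W[v,u0:u1,2]*1000).round(1),"g",int(p[v,u0:u1].mean()),end=" | ")
    print()
prof(232,272,range(72,112)); print(); prof(242,262,range(235,292)); print()
# guides inner faces at y: row 115
print([ (u,L[115,u,1].round(1),(W[113:118,u,2].mean()*1000).round(1)) for u in range(188,216)])
# point at u=185..205 columns, along rear guides
prof(196,202,range(125,150)); print(); prof(196,202,range(205,262))
def tf(uv,h): return ((atz(c,np.asarray(uv,float),h)-z["pos"])@z["R"])*1000
print(tf([(250,95.5),(250,100.3)],.079), tf([(250,95.5),(250,100.3)],.083))
print("cam",((z["T"][:3,3]-z["pos"])@z["R"])*1000)
```

```text
72 x 97.1 z 51.9 g 181 | 73 x 96.3 z 52.3 g 170 | 74 x 95.5 z 53.8 g 150 | 75 x 93.2 z 81.7 g 143 | 76 x 92.5 z 82.1 g 149 | 77 x 91.8 z 82.0 g 150 | 78 x 91.2 z 81.7 g 149 | 79 x 90.5 z 81.8 g 147 | 80 x 89.8 z 81.7 g 146 | 81 x 89.1 z 82.0 g 144 | 82 x 88.5 z 81.7 g 140 | 83 x 87.8 z 81.6 g 131 | 84 x 87.1 z 81.8 g 117 | 85 x 86.4 z 81.5 g 104 | 86 x 85.7 z 80.1 g 110 | 87 x 85.1 z 79.9 g 125 | 88 x 84.4 z 80.0 g 135 | 89 x 83.7 z 80.2 g 137 | 90 x 83.0 z 80.8 g 138 | 91 x 82.3 z 80.7 g 138 | 92 x 81.6 z 81.1 g 138 | 93 x 80.9 z 80.9 g 137 | 94 x 80.2 z 81.5 g 132 | 95 x 79.5 z 81.4 g 116 | 96 x 78.8 z 81.4 g 94 | 97 x 78.1 z 79.9 g 81 | 98 x 77.2 z 68.9 g 87 | 99 x 76.5 z 68.9 g 96 | 100 x 75.7 z 68.8 g 112 | 101 x 75.0 z 69.1 g 133 | 102 x 74.3 z 68.9 g 150 | 103 x 73.5 z 68.9 g 157 | 104 x 72.8 z 69.1 g 158 | 105 x 72.0 z 69.1 g 157 | 106 x 71.3 z 68.9 g 156 | 107 x 70.5 z 69.0 g 155 | 108 x 69.8 z 68.9 g 154 | 109 x 69.0 z 68.8 g 154 | 110 x 68.2 z 68.8 g 153 | 111 x 67.5 z 69.0 g 152 | 

235 x -38.8 z 69.1 g 116 | 236 x -39.8 z 68.8 g 116 | 237 x -40.7 z 69.0 g 116 | 238 x -41
[... 4314 characters left out ...]
z 70.3 g 67 | 244 x -47.1 z 70.2 g 68 | 245 x -47.8 z 70.7 g 65 | 246 x -49.1 z 70.1 g 66 | 247 x -50.2 z 69.9 g 61 | 248 x -51.1 z 70.1 g 60 | 249 x -51.9 z 70.5 g 61 | 250 x -53.1 z 70.2 g 60 | 251 x -53.8 z 70.7 g 59 | 252 x -54.8 z 70.7 g 60 | 253 x -56.1 z 70.2 g 60 | 254 x -57.0 z 70.4 g 59 | 255 x -57.8 z 70.8 g 59 | 256 x -58.9 z 70.6 g 59 | 257 x -60.2 z 70.2 g 61 | 258 x -61.2 z 70.1 g 61 | 259 x -62.6 z 69.4 g 61 | 260 x -71.1 z 56.2 g 63 | 261 x -72.6 z 55.6 g 69 | 
[[ 79.11220808  -2.61477305 120.01066732]
 [ 75.7028967   -2.62703426 120.01795178]] [[ 79.12800779  -2.56863075 116.01054794]
 [ 75.77449121  -2.5806913  116.01771319]]
cam [  80.07764078    0.20472778 -124.4144816 ]
```

Request:
{"method": "step_arm", "body": {
  "steps": [1, 0, 0, -0.13, 0, 0, 0, 1, 0, 0, -0.27, 0, 0, 0, 1, 0, 0, -0.4, 0, 0, 0, 1, 0, 0, -0.4, 0, 0, 0, 1, 0, 0, -0.4, 0, 0, 0]
}}

```text
time_s: 10.35
position: [0.5116, -0.3794, 0.3209]
tool_rot: [[0.95, -0.313, 0.001], [-0.313, -0.95, -0.001], [0.001, 0.001, -1.0]]
ft_force: [1.0, -0.1, -1.4]
grip_width: 0.0854
```

```bash
cat >> h.py <<'E'
def sub(prof,lo,hi,sign):
    dd=np.diff(prof)[lo:hi]*sign; i=int(dd.argmax()); o=0
    if 0<i<len(dd)-1:
        a,b,e=dd[i-1],dd[i],dd[i+1]; o=.5*(a-e)/(a-2*b+e)
    return lo+i+.5+o, dd[i]
def shoot(cam,fn):
    s=env.observe(); c=imaging.get_calibration(cam); p,d=imaging.get_image(cam)
    np.savez(fn+".npz",p=p,d=d,T=c["world_from_camera"],pos=s["position"],R=s["tool_rot"]); cv2.imwrite(f"pics/{fn}.png",p)
    return s,c,p,d
def load(cam,fn):
    z=np.load(fn+".npz"); c=imaging.get_calibration(cam); c["world_from_camera"]=z["T"]; return z,c
E
python3 - <<'E'
from h import *
s,c,p,d=shoot("wrist","w9"); print(s["position"],s["tool_rot"].round(3))
# predict pixels of w8 features in this picture
z8,c8=load("wrist","w8")
for nm,uv,h in (("rearL",(207.7,116),.07),("rearR",(296.3,116),.07),("lip",(250,97.5),.079),("strip40",(214,137.5),.07),("stopb",(250,259),.070),("housL",(181.1,180),.056),("housR",(321.4,180),.056),("dial",(245.5,316.5),.083)):
    P=atz(c8,np.array(uv,float),h); print(nm,P.round(4),"pred px",proj(c,P).round(1))
E
```

```text
[ 0.51163873 -0.37940394  0.32086514] [[ 0.95  -0.313  0.001]
 [-0.313 -0.95  -0.001]
 [ 0.001  0.001 -1.   ]]
rearL [ 0.5826 -0.365   0.07  ] pred px [222.3 110. ]
rearR [ 0.5609 -0.4308  0.07  ] pred px [282.5 110.1]
lip [ 0.5854 -0.4009  0.079 ] pred px [251.2  97.5]
strip40 [ 0.5654 -0.3638  0.07  ] pred px [226.4 124.8]
stopb [ 0.4528 -0.3564  0.07  ] pred px [250.8 212.4]
housL [ 0.5386 -0.321   0.056 ] pred px [202.3 155.6]
housR [ 0.4999 -0.4382  0.056 ] pred px [301.2 155.7]
dial [ 0.4042 -0.3359  0.083 ] pred px [247.6 254.1]
```

View pics/w9.png

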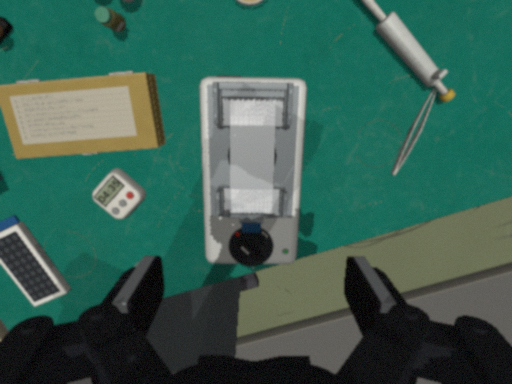

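Run:
```python
from h import *
z,c=load("wrist","w9"); p=z["p"]
G=cv2.cvtColor(p,cv2.COLOR_BGR2GRAY).astype(float)
g=cv2.GaussianBlur(G,(1,5),0); gc=cv2.GaussianBlur(G,(7,1),0)
for v in (106,110,114): print("rear",v,sub(g[v],216,229,1),sub(g[v],276,289,-1))
for v in (140,155.7,175): v=int(round(v)); print("hous",v,sub(g[v],194,208,1),sub(g[v],296,310,-1))
for v in (140,160): print("mid",v,sub(g[v],224,236,1),sub(g[v],268,281,-1))
for u in (240,250,258): print("lip",sub(gc[:,u],92,101,-1),sub(gc[:,u],94,106,1),"stop", gc[204:224,u].round())
for u in (225,226,227): print("strip",sub(gc[:,u],118,132,-1))
```

```text
rear 106 (np.float64(222.5042735042735), np.float64(32.25)) (np.float64(282.5761467889908), np.float64(32.625))
rear 110 (np.float64(222.49035369774919), np.float64(35.25)) (np.float64(282.390134529148), np.float64(24.9375))
rear 114 (np.float64(222.62690355329948), np.float64(28.375)) (np.float64(281.84415584415586), np.float64(26.0))
hous 140 (np.float64(201.16460905349794), np.float64(29.4375)) (np.float64(302.48920863309354), np.float64(28.875))
hous 156 (np.float64(201.68284789644014), np.float64(31.0)) (np.float64(301.4942528735632), np.float64(30.6875))
hous 175 (np.float64(202.55102040816325), np.float64(29.0)) (np.float64(300.2102564102564), np.float64(23.5))
mid 140 (np.float64(229.58783783783784), np.float64(19.375)) (np.float64(274.60555555555555), np.float64(12.875))
mid 160 (np.float64(229.70596026490065), np.float64(32.6875)) (np.float64(273.5173501577287), np.float64(36.6875))
lip (np.float64(96.0634844868735), np.float64(21.09375)) (np.float64(99.25263157894737), np.float64(35.9375)) stop [188. 186. 188. 188. 194. 196. 194. 183. 156. 118. 102. 104. 106. 102.
  94.  84.  78.  73.  73.  77.]
lip (np.float64(96.16694963214488), np.float64(21.375)) (np.float64(99.41694024950755), np.float64(41.1875)) stop [201. 200. 199. 198. 199. 197. 191. 182. 158. 121. 104. 109. 112. 107.
  96.  81.  69.  60.  52.  40.]
lip (np.float64(96.09325396825396), np.float64(23.6875)) (np.float64(99.43419572553431), np.float64(33.28125)) stop [199. 200. 197. 196. 196. 194. 187. 179. 154. 117. 102. 102.  98.  86.
  76.  74.  75.  73.  62.  50.]
strip (np.float64(125.16217372700042), np.float64(26.28125))
strip (np.float64(125.14801444043322), np.float64(27.234375))
strip (np.float64(125.1338821490468), np.float64(26.484375))
```

Run:
```python
from h import *
move([.478,-.12,.20],-2)
```

```text
t 10.4 pos [ 0.5114 -0.3793  0.3195] shift frac [-0.3758 -0.7858  0.3994] turn frac [-0.0011  0.0014 -0.3608] dist 0.287 ang 16.2
```

Request:
{"method": "step_arm", "body": {
  "steps": [1, -0.06, -0.13, 0.07, 0, 0, -0.1, 1, -0.12, -0.26, 0.14, 0, 0, -0.2, 1, -0.18, -0.39, 0.2, 0, 0, -0.3, 1, -0.24, -0.52, 0.27, 0, 0, -0.36, 1, -0.31, -0.65, 0.33, 0, 0, -0.36, 1, -0.376, -0.786, 0.4, 0, 0, -0.36, 1, -0.376, -0.786, 0.4, 0, 0, -0.36]
}}

```text
time_s: 11.1
position: [0.4752, -0.1152, 0.1969]
tool_rot: [[0.999, -0.032, -0.008], [-0.032, -0.999, 0.005], [-0.008, -0.005, -1.0]]
ft_force: [-0.5, -1.2, -0.2]
grip_width: 0.0859
```

Run:
```python
from h import *
move([.4607,.0178,.06],6.5)
```

```text
t 11.1 pos [ 0.4752 -0.1152  0.1969] shift frac [-0.0588 -0.4395  0.459 ] turn frac [-0.0068  0.0096 -0.1846] dist 0.191 ang 8.3
```

Request:
{"method": "step_arm", "body": {
  "steps": [1, -0.02, -0.12, 0.05, 0, 0, -0.06, 1, -0.04, -0.25, 0.12, 0, 0, -0.12, 1, -0.057, -0.39, 0.2, 0, 0, -0.184, 1, -0.06, -0.44, 0.3, 0, 0, -0.184, 1, -0.06, -0.44, 0.4, 0, 0, -0.184, 1, -0.06, -0.44, 0.44, 0, 0, -0.184, 1, -0.06, -0.44, 0.44, 0, 0, -0.184]
}}

```text
time_s: 11.8
position: [0.4638, 0.0121, 0.0663]
tool_rot: [[0.994, 0.108, -0.005], [0.108, -0.994, 0.001], [-0.005, -0.002, -1.0]]
ft_force: [0.5, -0.2, 0.6]
grip_width: 0.0854
```

Run:
```python
from h import *
move([.4607,.0178,.0135],6.5)
s,c,p,d=shoot("wrist","w10"); print(s["tool_rot"].round(4))
def tf(uv,h): return ((atz(c,np.asarray(uv,float),h)-s["position"])@s["tool_rot"])*1000
for n in ("carrier","tongue_tip"):
  for r in imaging.pinpoint("wrist",n)[:1]: print(n,r["score"],r["pixel"],tf(r["pixel"],0.0).round(1))
```

```text
t 11.8 pos [0.4638 0.0121 0.0663] shift frac [-0.0073 -0.0198  0.1761] turn frac [-0.0021  0.0062 -0.0061] dist 0.053 ang 0.4
[[ 0.9941  0.1085 -0.005 ]
 [ 0.1085 -0.9941  0.0011]
 [-0.0049 -0.0016 -1.    ]]
tongue_tip 0.77 [244.2, 105.9] [73.5 -5.3 66. ]
```

View pics/w10.png

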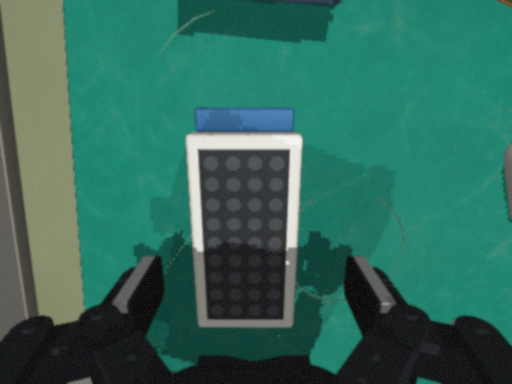

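Request:
{"method": "step_arm", "body": {
  "steps": [1, -0.007, -0.02, 0.04, -0.002, 0.006, -0.006, 1, -0.007, -0.02, 0.08, -0.002, 0.006, -0.006, 1, -0.007, -0.02, 0.14, -0.002, 0.006, -0.006, 1, -0.007, -0.02, 0.175, -0.002, 0.006, -0.006, 1, -0.007, -0.02, 0.175, -0.002, 0.006, -0.006]
}}

```text
time_s: 12.45
position: [0.4621, 0.0176, 0.0154]
tool_rot: [[0.994, 0.113, 0.004], [0.113, -0.994, -0.001], [0.004, 0.001, -1.0]]
ft_force: [0.2, -0.0, -0.0]
grip_width: 0.0853
```

Run:
```python
from h import *
move([.4607,.0178,.0135],6.5)
s,c,p,d=shoot("wrist","w11"); print(s["tool_rot"].round(4))
```

```text
t 12.45 pos [0.4621 0.0176 0.0154] shift frac [-0.0045 -0.0013  0.0063] turn frac [ 0.0015 -0.0045 -0.0005] dist 0.002 ang 0.2
[[ 9.936e-01  1.128e-01  3.600e-03]
 [ 1.128e-01 -9.936e-01 -8.000e-04]
 [ 3.500e-03  1.200e-03 -1.000e+00]]
```

View pics/w11.png

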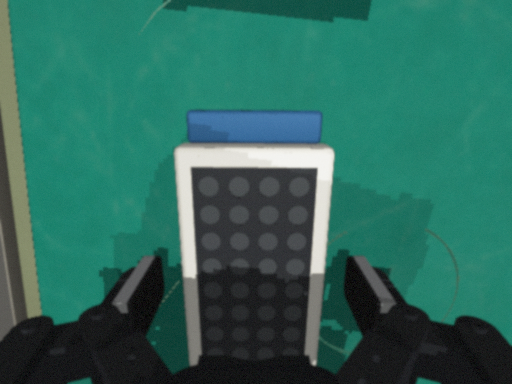

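Request:
{"method": "step_arm", "body": {
  "steps": [1, -0.0045, 0, 0.005, 0, -0.004, 0, 0.5, -0.0045, 0, 0.005, 0, -0.004, 0, 0.5, -0.0045, 0, 0.005, 0, -0.004, 0, 0.5, -0.0045, 0, 0.005, 0, -0.004, 0, 0.5, -0.0045, 0, 0.005, 0, -0.004, 0, 0.5, -0.0045, 0, 0.005, 0, -0.004, 0, 0.5, -0.0045, 0, 0.005, 0, -0.004, 0],
  "grip_force": 100
}}

```text
time_s: 13.2
position: [0.4612, 0.0175, 0.0157]
tool_rot: [[0.994, 0.113, 0.003], [0.113, -0.994, -0.002], [0.003, 0.002, -1.0]]
ft_force: [-3.8, 0.7, 15.4]
grip_width: 0.0634
```

Run:
```python
from h import *
s,c,p,d=shoot("wrist","w12"); print(s["position"],s["tool_rot"].round(4),s["ft_force"],s["wrist_torque"],s["grip_width"])
```

```text
[0.46115997 0.0174821  0.01566406] [[ 0.9936  0.1129  0.0033]
 [ 0.1129 -0.9936 -0.0017]
 [ 0.003   0.0021 -1.    ]] [-3.79926835  0.73597556 15.44134803] [ 0.11163062  0.58330383 -0.11456199] 0.06344433899122495
```

Request:
{"method": "step_arm", "body": {
  "steps": [0.5, 0, 0, -0.05, 0, 0, 0, 0.5, 0, 0, -0.2, 0, 0, 0, 0.5, 0, 0, -0.36, 0, 0, 0, 0.5, 0, 0, -0.52, 0, 0, 0, 0.5, 0, 0, -0.6, 0, 0, 0, 0.5, 0, 0, -0.6, 0, 0, 0]
}}

```text
time_s: 13.85
position: [0.4617, 0.0176, 0.1977]
tool_rot: [[0.994, 0.113, 0.009], [0.113, -0.994, -0.003], [0.009, 0.004, -1.0]]
ft_force: [0.6, 0.0, -2.5]
grip_width: 0.0629
```

Run:
```python
from h import *
s,c,p,d=shoot("wrist","w13"); print(s["position"],s["tool_rot"].round(4),s["ft_force"],s["wrist_torque"],s["grip_width"])
W=cloud(c,d); L=(W-s["position"])@s["tool_rot"]*1000
for v in range(105,360,12): print(v,L[v,250].round(1),L[v,300].round(1),p[v,250].mean())
def tf(uv,zt):  # plane tool z = zt mm
    T=c["world_from_camera"]; dd=ray(c,np.asarray(uv,float))@T[:3,:3].T@s["tool_rot"]; o=(T[:3,3]-s["position"])@s["tool_rot"]
    return 1000*(o+dd*((zt/1000-o[2])/dd[...,2:3]))
G=cv2.cvtColor(p,cv2.COLOR_BGR2GRAY).astype(float); g=cv2.GaussianBlur(G,(1,5),0); gc=cv2.GaussianBlur(G,(5,1),0)
for v in (117,123,129): 
    r=[sub(p[v,:,0].astype(float),178,196,1)[0],sub(p[v,:,0].astype(float),312,330,-1)[0]]; print("tongue sides",v,r,tf([(r[0],v),(r[1],v)],11).round(2))
for v in (160,180,200): 
    r=[sub(p[v,:,2].astype(float),165,190,1)[0],sub(p[v,:,2].astype(float),320,345,-1)[0]]; print("slab sides",v,r,tf([(r[0],v),(r[1],v)],1).round(2))
for u in (200,225,250,275,300):
    t=sub(gc[:,u],100,122,1); b=p[:,u,0].astype(float); t=sub(b,100,122,1); e=sub(p[:,u,2].astype(float),130,152,1)
    print("tip",u,t,tf((u,t[0]),11).round(2),tf((u,t[0]),16).round(2),"slabrear",e,tf((u,e[0]),1).round(2),tf((u,e[0]),11).round(2))
```

```text
[0.46171904 0.01761833 0.197723  ] [[ 0.9935  0.1132  0.009 ]
 [ 0.1132 -0.9936 -0.003 ]
 [ 0.0086  0.004  -1.    ]] [ 0.56065398  0.03326271 -2.51929082] [-0.01478516  0.01866755  0.03529735] 0.06287187906732983
105 [ 69.8  -3.5 200.7] [ 69.8  45.9 199.1] 74.66666666666667
117 [70.8 -1.3 12.6] [70.8 19.8 12. ] 110.66666666666667
129 [65.8 -1.3 12.3] [65.7 20.2 13.1] 103.0
141 [60.8 -1.3 11.2] [60.7 20.3 12.5] 106.0
153 [57.2 -1.2  2.8] [57.2 19.1  2.6] 236.0
165 [52.5 -1.2  1.5] [52.6 19.1  0.8] 117.66666666666667
177 [47.2 -1.2  2.4] [47.4 19.4  1.8] 52.333333333333336
189 [42.5 -1.2  0.7] [  79.9    0.4 -124.4] 51.333333333333336
201 [36.8 -1.3  2. ] [36.7 20.   2.3] 49.0
213 [31.4 -1.3  1.9] [31.8 20.   0.9] 56.333333333333336
225 [25.4 -1.3  2.8] [25.9 20.4  1.7] 50.333333333333336
237 [20.4 -1.3  1.1] [20.4 20.6  1.3] 54.333333333333336
249 [14.7 -1.3  0.9] [14.1 21.   2. ] 51.666666666666664
261 [ 8.5 -1.4  1.2] [ 8.5 21.2  1.3] 48.666666666666664
273 [ 2.5 -1.4  1. ] [ 2.3 21.4  1.2] 29.333333333333332
285 [-4.6 -1.4  2.1] [-4.8 21.9  2.4] 28.333333333333332
297 [-11.   -1.4 
[... 1309 characters left out ...]
 [ 74.07 -12.07  16.  ] slabrear (np.float64(140.53846153846155), np.float64(35.0)) [ 62.47 -11.08   1.  ] [ 61.07 -11.99  11.  ]
tip 250 (np.float64(108.75), np.float64(15.0)) [74.21 -1.24 11.  ] [73.99 -1.31 16.  ] slabrear (np.float64(140.53333333333333), np.float64(41.0)) [62.47 -1.17  1.  ] [61.07 -1.29 11.  ]
tip 275 (np.float64(108.71428571428571), np.float64(17.0)) [74.22  9.13 11.  ] [74.01  9.46 16.  ] slabrear (np.float64(140.61904761904762), np.float64(33.0)) [62.44  8.74  1.  ] [61.04  9.4  11.  ]
tip 300 (np.float64(108.8), np.float64(20.0)) [74.2  19.52 11.  ] [73.99 20.22 16.  ] slabrear (np.float64(140.6451612903226), np.float64(35.0)) [62.43 18.65  1.  ] [61.04 20.1  11.  ]
```

View pics/w13.png

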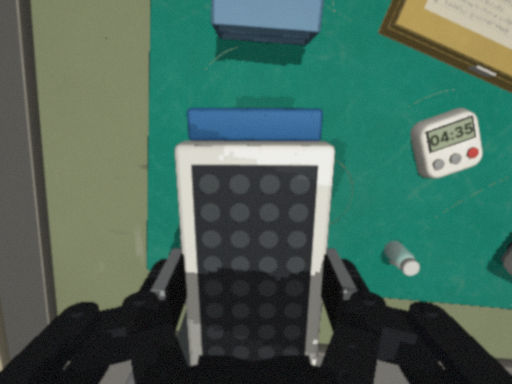

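```bash
cat >> h.py <<'E'
P8=np.array([0.51101528,-0.37929255]); R8=np.load("w8.npz")["R"] if __import__("os").path.exists("w8.npz") else None
BY=np.radians(-19.2); A,H=-74.2,15.7
DX,DY=11.3,-2.8
def bedpose(xt,zt,th,dy=0,dx=0,yaw=None):
    """tip at bed x=xt,z=zt (mm), front raised th deg -> TCP world, R"""
    yw=BY if yaw is None else np.radians(yaw)
    ex=np.array([np.cos(yw),np.sin(yw),0]); ey=np.array([-ex[1],ex[0],0]); ez=np.array([0,0,1.])
    flat=P8+(R8[:2,0]*(DX)+R8[:2,1]*(DY))/1000
    ob=np.array([flat[0],flat[1],.070])-ex*(76+A)/1000   # bed origin (apparent)
    t=np.radians(th); px=ex*np.cos(t)-ez*np.sin(t); pz=ex*np.sin(t)+ez*np.cos(t)
    tcp=ob+ex*(xt+dx)/1000+ez*zt/1000+ey*dy/1000+px*A/1000+pz*H/1000
    R=np.stack([px,-ey,-pz],1); return tcp,R
def tipstate():
    s=env.observe(); R=s["tool_rot"]; p=s["position"]
    tip=p+(R[:,0]*(-A)+R[:,2]*H)/1000
    ex=np.array([np.cos(BY),np.sin(BY),0]); ey=np.array([-ex[1],ex[0],0])
    flat=P8+(R8[:2,0]*(DX)+R8[:2,1]*(DY))/1000
    ob=np.array([flat[0],flat[1],.070])-ex*(76+A)/1000; q=(tip-ob)*1000
    f=s["ft_force"]
    print("tip bed x,y,z",(q@ex).round(2),(q@ey).round(2),q[2].round(2),"pitch",np.degrees(np.arcsin(-R[2,0])).round(2),"yaw",np.degrees(np.arctan2(R[1,0],R[0,0])).round(2),"F bed",(f@ex).round(1),(f@ey).round(1),f[2].round(1),"T",s["wrist_torque"].round(2),"w",s["grip_width"].round(4),"t",round(s["time_s"],2))
E
python3 - <<'E'
from h import *
move([.48,-.2,.23],-10)
print(bedpose(64,40,13))
E
```

```text
t 13.9 pos [0.4608 0.0178 0.1954] shift frac [-0.018   0.7288 -0.1135] turn frac [ 0.0024 -0.0062  0.3665] dist 0.221 ang 16.5
(array([ 0.51642168, -0.37802267,  0.14198898]), array([[ 0.92017207, -0.32886665, -0.21243846],
       [-0.32043782, -0.94437637,  0.0739789 ],
       [-0.22495105, -0.        , -0.97437006]]))
```

Request:
{"method": "step_arm", "body": {
  "steps": [0.5, 0, 0.06, -0.04, 0, 0, 0.06, 0.5, -0.005, 0.18, -0.09, 0, 0, 0.15, 0.5, -0.01, 0.32, -0.113, 0, 0, 0.24, 0.5, -0.015, 0.46, -0.113, 0, 0, 0.33, 0.5, -0.018, 0.6, -0.113, 0, 0, 0.366, 0.5, -0.018, 0.73, -0.113, 0, 0, 0.366, 0.5, -0.018, 0.73, -0.113, 0, 0, 0.366]
}}

```text
time_s: 14.6
position: [0.4797, -0.2042, 0.2261]
tool_rot: [[0.984, -0.178, -0.001], [-0.178, -0.984, -0.0], [-0.001, 0.001, -1.0]]
ft_force: [-0.1, 0.3, -1.2]
grip_width: 0.0632
```

Run:
```python
from h import *
t,R=bedpose(60,60,13); move(t,R=R)
```

```text
t 14.6 pos [ 0.4797 -0.2042  0.2261] shift frac [0.2104 0.5461 0.2137] turn frac [ 0.0234 -0.287   0.1984] dist 0.187 ang 15.7
```

Request:
{"method": "step_arm", "body": {
  "steps": [0.5, 0.05, 0.12, 0.02, 0.006, -0.07, 0.05, 0.5, 0.1, 0.26, 0.05, 0.012, -0.145, 0.1, 0.5, 0.16, 0.4, 0.1, 0.018, -0.22, 0.15, 0.5, 0.21, 0.53, 0.15, 0.0234, -0.287, 0.198, 0.5, 0.21, 0.546, 0.213, 0.0234, -0.287, 0.198, 0.5, 0.21, 0.546, 0.213, 0.0234, -0.287, 0.198, 0.5, 0.21, 0.546, 0.213, 0.0234, -0.287, 0.198]
}}

```text
time_s: 15.3
position: [0.5136, -0.3716, 0.1642]
tool_rot: [[0.922, -0.324, -0.212], [-0.315, -0.946, 0.074], [-0.224, -0.001, -0.975]]
ft_force: [1.2, 0.7, -1.2]
grip_width: 0.063
```

Run:
```python
from h import *
tipstate()
t,R=bedpose(62,25,13); move(t,R=R)
shoot("wrist","w14"); s,c,p,d=shoot("scene","s14"); cv2.imwrite("pics/s14z.png",cv2.resize(p[150:320,170:380],None,fx=3.5,fy=3.5,interpolation=cv2.INTER_CUBIC))
```

```text
Traceback (most recent call last):
  File "h.py", line 61, in tipstate
    print("tip bed x,y,z",(q@ex).round(2),(q@ey).round(2),q[2].round(2),"pitch",np.degrees(np.arcsin(-R[2,0])).round(2),"yaw",np.degrees(np.arctan2(R[1,0],R[0,0])).round(2),"F bed",(f@ex).round(1),(f@ey).round(1),f[2].round(1),"T",s["wrist_torque"].round(2),"w",s["grip_width"].round(4),"t",round(s["time_s"],2))
                                                                                                                                                                                                                                                                      ^^^^^^^^^^^^^^^^^^^^^
AttributeError: 'float' object has no attribute 'round'
```

```bash
sed -i 's/s\["grip_width"\].round(4)/round(float(s["grip_width"]),4)/' h.py
python3 - <<'E'
from h import *
tipstate()
t,R=bedpose(62,25,13); move(t,R=R)
shoot("wrist","w14"); s,c,p,d=shoot("scene","s14"); cv2.imwrite("pics/s14z.png",cv2.resize(p[150:320,170:380],None,fx=3.5,fy=3.5,interpolation=cv2.INTER_CUBIC))
E
```

```text
tip bed x,y,z 59.24 5.52 62.23 pitch 12.95 yaw -18.88 F bed 0.9 1.1 -1.2 T [-0.06 -0.11  0.01] w 0.063 t 15.3
t 15.3 pos [ 0.5136 -0.3716  0.1642] shift frac [0.0367 0.0172 0.1187] turn frac [-0.0001 -0.0011  0.007 ] dist 0.038 ang 0.3
```

View pics/w14.png

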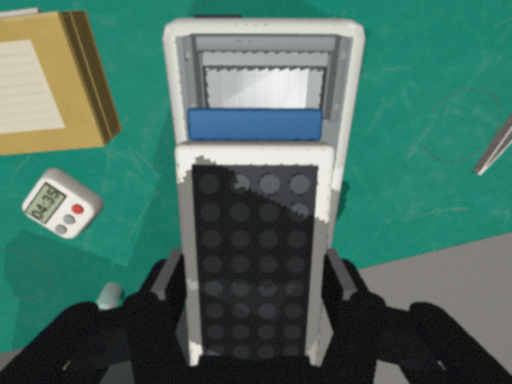

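View pics/s14z.png

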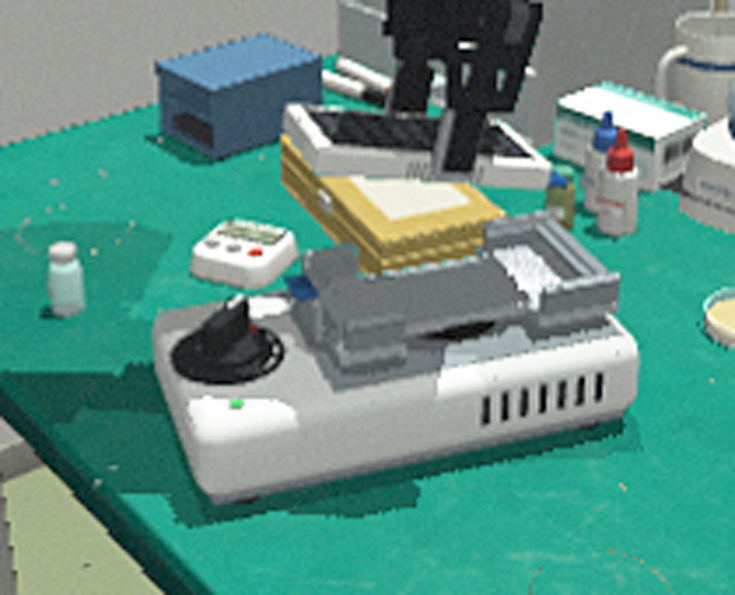

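Request:
{"method": "step_arm", "body": {
  "steps": [0.5, 0.02, 0.017, 0.04, 0, -0.001, 0.007, 0.5, 0.0367, 0.017, 0.1, 0, -0.001, 0.007, 0.5, 0.0367, 0.017, 0.118, 0, -0.001, 0.007, 0.5, 0.0367, 0.017, 0.118, 0, -0.001, 0.007]
}}

```text
time_s: 15.8
position: [0.5145, -0.378, 0.1273]
tool_rot: [[0.92, -0.329, -0.212], [-0.321, -0.944, 0.073], [-0.224, 0.001, -0.975]]
ft_force: [-0.4, -0.2, -1.8]
grip_width: 0.0632
```

Run:
```python
from h import *
tipstate()
t,R=bedpose(63,8,13); move(t,R=R)
s,c,p,d=shoot("wrist","w15")
cv2.imwrite("pics/w15z.png",cv2.resize(p[10:170,140:390],None,fx=3.2,fy=3.2,interpolation=cv2.INTER_CUBIC))
```

```text
tip bed x,y,z 62.23 -0.7 25.41 pitch 12.96 yaw -19.24 F bed -0.3 -0.3 -1.8 T [ 0.01 -0.09 -0.03] w 0.0632 t 15.8
t 15.8 pos [ 0.5145 -0.378   0.1273] shift frac [ 0.0156 -0.0022  0.0558] turn frac [ 0.0005 -0.001  -0.0008] dist 0.017 ang 0.1
```

View pics/w15z.png

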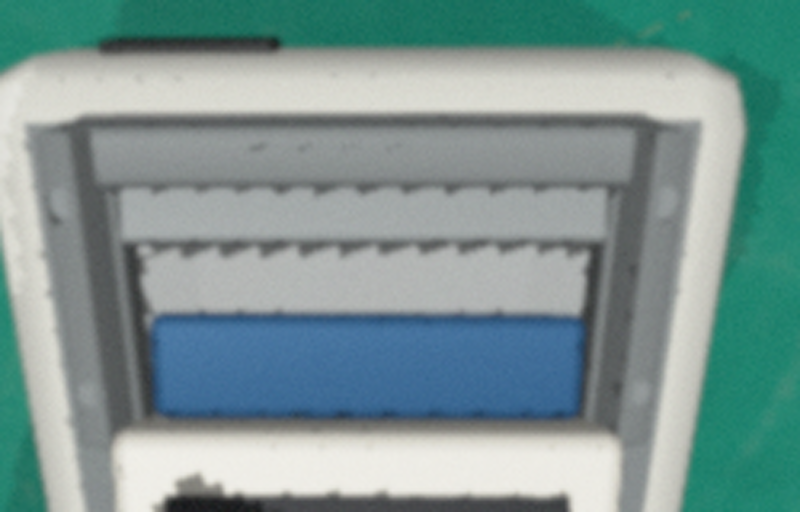

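```bash
cat >> h.py <<'E'
def overlay(fn,out,crop,f):
    z,c=load("wrist",fn); p=z["p"].copy(); u0,u1,v0,v1=crop
    im=cv2.resize(p[v0:v1,u0:u1],None,fx=f,fy=f,interpolation=cv2.INTER_CUBIC)
    ex=np.array([np.cos(BY),np.sin(BY),0]); ey=np.array([-ex[1],ex[0],0]); ez=np.array([0,0,1.])
    flat=P8+(R8[:2,0]*9.5+R8[:2,1]*(-1.97))/1000; ob=np.array([flat[0],flat[1],.07])  # apparent bed origin
    def line(P,col):
        q=(proj(c,np.array(P))-[u0-.5,v0-.5])*f
        cv2.polylines(im,[np.round(q).astype(np.int32)],False,col,1,cv2.LINE_AA)
    B=lambda x,y,zz: ob+(ex*x+ey*y+ez*zz)/1000
    for s in (1,-1): line([B(40,34.8*s,0),B(69,34.8*s,0)],(0,0,255))
    line([B(69,35,9),B(69,-35,9)],(0,0,255)); line([B(70,3,9),B(69,0,9),B(40,0,0),B(-40,0,0)],(0,0,255))
    T=lambda x,y,zz: z["pos"]+z["R"]@(np.array([x,y,zz])/1000)
    line([T(62-1.8,29.6,10.7),T(74.2,29.6,10.7),T(74.2,-28.4,10.7),T(62-1.8,-28.4,10.7)],(0,255,255))
    line([T(74.2,.6,10.7),T(60,.6,10.7)],(0,255,255))
    cv2.imwrite(f"pics/{out}.png",im)
E
python3 - <<'E'
from h import *
overlay("w15","ov15",(140,390,10,170),3.2)
overlay("w8","ov8",(170,340,60,200),4.3)
E
```

```text
(no output)
```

View pics/ov15.png

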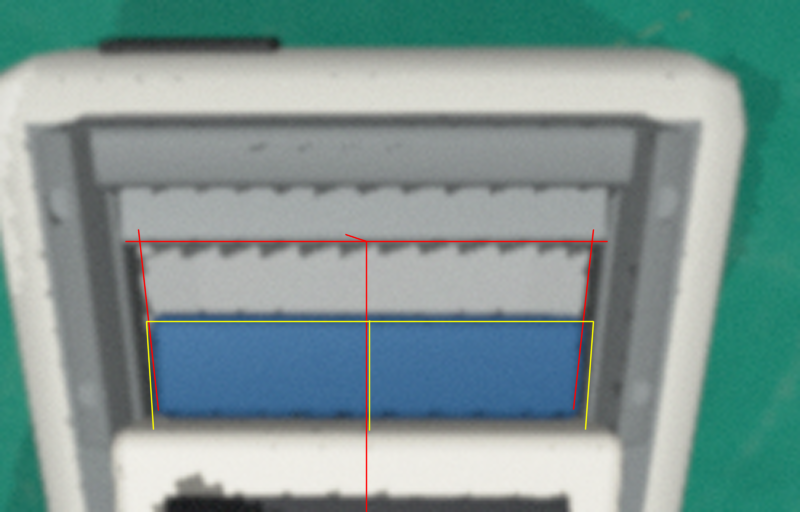

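View pics/ov8.png

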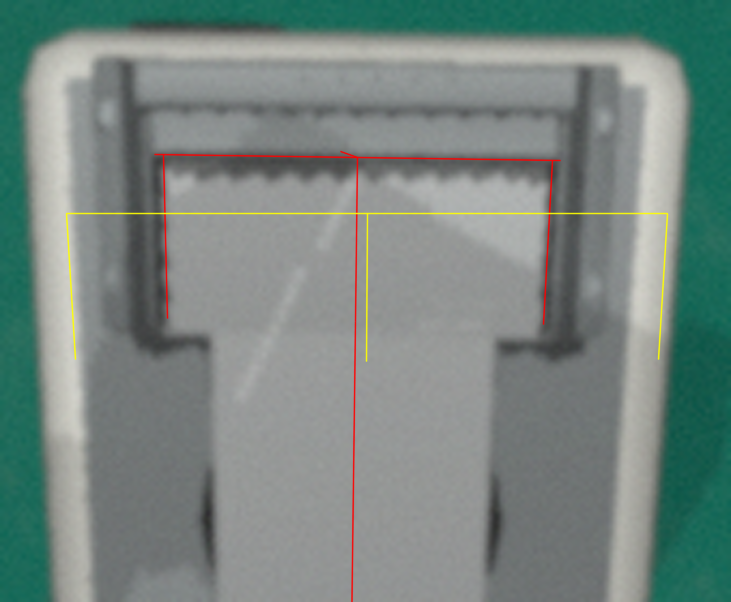

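Request:
{"method": "step_arm", "body": {
  "steps": [0.5, 0.005, 0, 0.02, 0, 0, 0, 0.5, 0.01, 0, 0.04, 0, 0, 0, 0.5, 0.0145, 0, 0.056, 0, -0.001, 0, 0.5, 0.0145, 0, 0.056, 0, -0.001, 0]
}}

```text
time_s: 16.25
position: [0.5151, -0.3784, 0.1097]
tool_rot: [[0.92, -0.33, -0.212], [-0.321, -0.944, 0.074], [-0.225, 0.001, -0.974]]
ft_force: [0.1, 0.0, -1.7]
grip_width: 0.0629
```

Run:
```python
from h import *
tipstate()
t,R=bedpose(64,1.5,13,dy=-.5); move(t,R=R)
s,c,p,d=shoot("wrist","w16")
overlay("w16","ov16",(140,390,10,170),3.2)
```

```text
tip bed x,y,z 62.85 -0.9 7.76 pitch 13.0 yaw -19.25 F bed 0.0 0.1 -1.7 T [-0.06 -0.13  0.  ] w 0.0629 t 16.25
t 16.25 pos [ 0.5151 -0.3784  0.1097] shift frac [ 0.0084 -0.0011  0.0195] turn frac [ 0.0005 -0.0001 -0.0011] dist 0.006 ang 0.1
```

View pics/ov16.png

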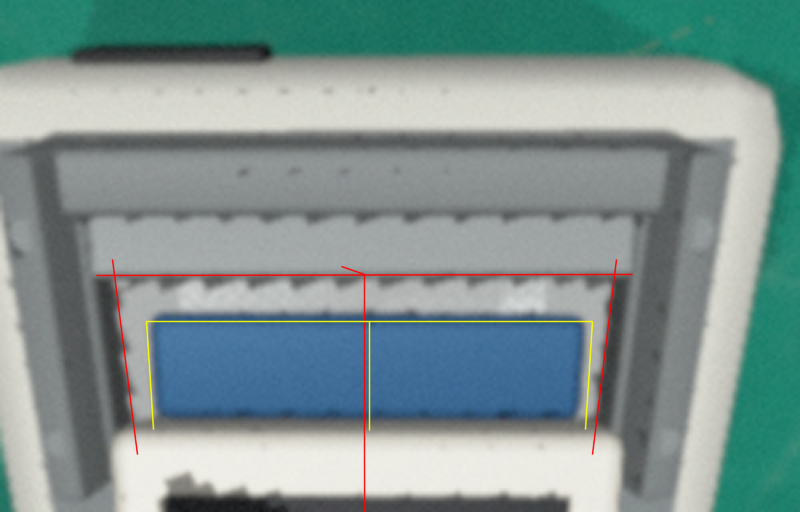

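Request:
{"method": "step_arm", "body": {
  "steps": [0.5, 0.004, 0, 0.01, 0, 0, 0, 0.5, 0.008, 0, 0.019, 0, 0, 0, 0.5, 0.008, 0, 0.019, 0, 0, 0, 0.5, 0.008, 0, 0.019, 0, 0, 0]
}}

```text
time_s: 16.7
position: [0.5163, -0.379, 0.1045]
tool_rot: [[0.92, -0.33, -0.211], [-0.321, -0.944, 0.073], [-0.224, 0.001, -0.975]]
ft_force: [-0.4, 0.4, -1.2]
grip_width: 0.063
```

Run:
```python
from h import *
tipstate()
t,R=bedpose(71,1.5,13,dy=-.7); move(t,R=R)
t,R=bedpose(74.5,1.2,13,dy=-.7); move(t,R=R)
```

```text
tip bed x,y,z 64.27 -1.07 2.63 pitch 12.92 yaw -19.26 F bed -0.5 0.3 -1.2 T [-0.1  -0.22  0.1 ] w 0.063 t 16.7
t 16.7 pos [ 0.5163 -0.379   0.1045] shift frac [ 0.0228 -0.001  -0.0017] turn frac [ 0.0013 -0.0019 -0.0012] dist 0.007 ang 0.1
t 16.7 pos [ 0.5163 -0.379   0.1045] shift frac [ 0.0344 -0.001  -0.0034] turn frac [ 0.0013 -0.0019 -0.0012] dist 0.01 ang 0.1
```

Request:
{"method": "step_arm", "body": {
  "steps": [0.5, 0.012, 0, 0, 0, -0.001, 0, 0.5, 0.023, -0.001, -0.001, 0.001, -0.002, 0, 0.5, 0.023, -0.001, -0.001, 0.001, -0.002, 0, 0.5, 0.0285, -0.001, -0.002, 0.001, -0.002, 0, 0.5, 0.0285, -0.001, -0.002, 0.001, -0.002, 0]
}}

```text
time_s: 17.2
position: [0.5245, -0.3816, 0.1032]
tool_rot: [[0.92, -0.33, -0.213], [-0.321, -0.944, 0.074], [-0.225, 0.0, -0.974]]
ft_force: [-1.2, 0.6, -1.9]
grip_width: 0.0631
```

Run:
```python
from h import *
tipstate()
t,R=bedpose(74.8,1.2,13,dy=-1); move(t,R=R)
s,c,p,d=shoot("wrist","w17")
overlay("w17","ov17",(140,390,10,170),3.2)
```

```text
tip bed x,y,z 72.83 -0.73 1.21 pitch 13.0 yaw -19.25 F bed -1.4 0.2 -1.9 T [-0.01 -0.16  0.02] w 0.0631 t 17.2
t 17.2 pos [ 0.5245 -0.3816  0.1032] shift frac [ 0.0064  0.0011 -0.0014] turn frac [ 0.0004 -0.     -0.0011] dist 0.002 ang 0.1
```

View pics/ov17.png

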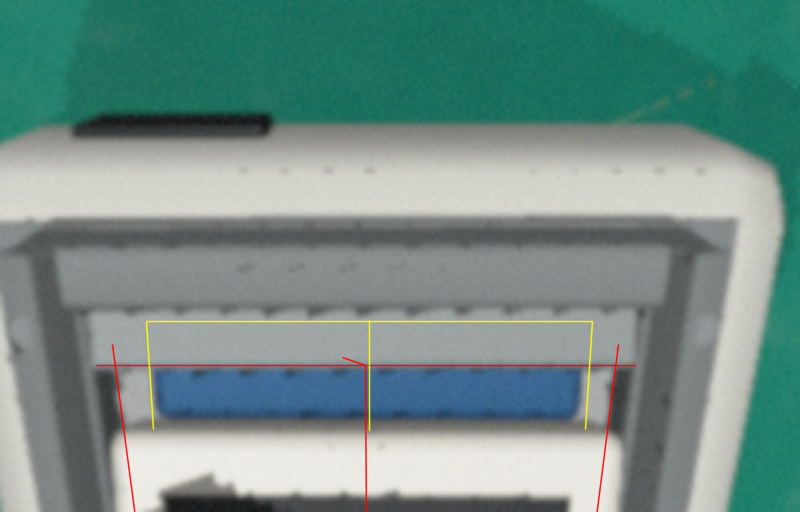

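Request:
{"method": "step_arm", "body": {
  "steps": [0.5, 0.0035, 0.0, 0, 0, 0, 0, 0.5, 0.007, 0.0, -0.001, 0, 0, 0, 0.5, 0.007, 0.0, -0.001, 0, 0, 0]
}}

```text
time_s: 17.55
position: [0.5264, -0.3822, 0.103]
tool_rot: [[0.92, -0.33, -0.213], [-0.321, -0.944, 0.074], [-0.225, 0.0, -0.974]]
ft_force: [0.2, -0.5, -1.8]
grip_width: 0.0634
```

Run:
```python
from h import *
tipstate()
for th in (10,7,4,2,0):
    t,R=bedpose(76,0.5 if th>2 else 0,th,dy=-.8); move(t,R=R)
```

```text
tip bed x,y,z 74.79 -0.78 1.04 pitch 13.01 yaw -19.26 F bed 0.4 -0.4 -1.8 T [-0.05 -0.14  0.02] w 0.0634 t 17.55
t 17.55 pos [ 0.5264 -0.3822  0.103 ] shift frac [0.0019 0.0003 0.0139] turn frac [ 0.0004  0.067  -0.0012] dist 0.004 ang 3.0
t 17.55 pos [ 0.5264 -0.3822  0.103 ] shift frac [0.0002 0.0003 0.0271] turn frac [ 0.0004  0.1336 -0.0012] dist 0.008 ang 6.0
t 17.55 pos [ 0.5264 -0.3822  0.103 ] shift frac [-0.0008  0.0003  0.0403] turn frac [ 0.0004  0.2003 -0.0012] dist 0.012 ang 9.0
t 17.55 pos [ 0.5264 -0.3822  0.103 ] shift frac [-0.0007  0.0003  0.0507] turn frac [ 0.0004  0.2447 -0.0012] dist 0.015 ang 11.0
t 17.55 pos [ 0.5264 -0.3822  0.103 ] shift frac [-0.0007  0.0003  0.0595] turn frac [ 0.0005  0.2892 -0.0012] dist 0.018 ang 13.0
```

Request:
{"method": "step_arm", "body": {
  "steps": [0.5, 0.002, 0, 0.014, 0, 0.067, 0, 0.5, 0.0, 0, 0.027, 0, 0.1336, 0, 0.5, 0.0, 0, 0.027, 0, 0.1336, 0]
}}

```text
time_s: 17.85
position: [0.5242, -0.3815, 0.0955]
tool_rot: [[0.937, -0.33, -0.114], [-0.328, -0.944, 0.039], [-0.121, 0.0, -0.993]]
ft_force: [1.8, -0.1, -0.2]
grip_width: 0.0631
```

Run:
```python
from h import *
tipstate()
for th in (5,4,2,0):
    t,R=bedpose(76,0.5 if th>2 else 0,th,dy=-.8); move(t,R=R)
s,c,p,d=shoot("scene","s18"); cv2.imwrite("pics/s18z.png",cv2.resize(p[150:320,170:380],None,fx=3.5,fy=3.5,interpolation=cv2.INTER_CUBIC))
```

```text
tip bed x,y,z 75.51 -0.84 0.98 pitch 6.94 yaw -19.28 F bed 1.7 0.5 -0.2 T [ 0.11 -0.    0.05] w 0.0631 t 17.85
t 17.85 pos [ 0.5242 -0.3815  0.0955] shift frac [0.0002 0.0002 0.0098] turn frac [ 0.0003  0.0431 -0.0017] dist 0.003 ang 1.9
t 17.85 pos [ 0.5242 -0.3815  0.0955] shift frac [-0.0006  0.0002  0.0141] turn frac [ 0.0004  0.0653 -0.0017] dist 0.004 ang 2.9
t 17.85 pos [ 0.5242 -0.3815  0.0955] shift frac [-0.0016  0.0002  0.0245] turn frac [ 0.0004  0.1097 -0.0017] dist 0.007 ang 4.9
t 17.85 pos [ 0.5242 -0.3815  0.0955] shift frac [-0.0025  0.0002  0.0333] turn frac [ 0.0004  0.1542 -0.0017] dist 0.01 ang 6.9
```

View pics/s18z.png

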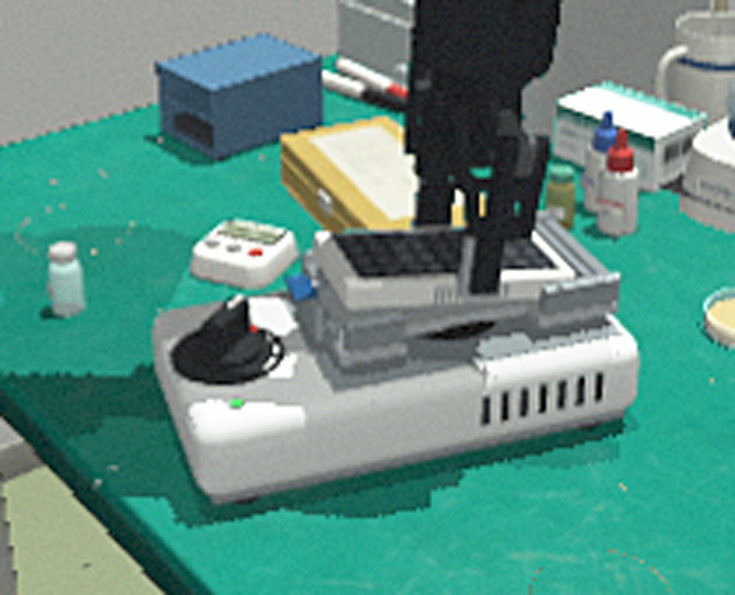

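Request:
{"method": "step_arm", "body": {
  "steps": [0.5, 0.0, 0, 0.01, 0, 0.043, -0.001, 0.5, 0.0, 0, 0.0145, 0, 0.065, -0.001, 0.5, 0.0, 0, 0.0145, 0, 0.065, -0.001]
}}

```text
time_s: 18.2
position: [0.5233, -0.3812, 0.0908]
tool_rot: [[0.942, -0.329, -0.07], [-0.328, -0.944, 0.024], [-0.074, 0.0, -0.997]]
ft_force: [-4.8, 1.3, 0.1]
grip_width: 0.0632
```

Run:
```python
from h import *
tipstate()
for th in (2,0,-1):
    t,R=bedpose(76,0,th,dy=-.8); move(t,R=R)
```

```text
tip bed x,y,z 75.61 -0.79 -0.37 pitch 4.26 yaw -19.2 F bed -4.9 -0.3 0.1 T [0.2  0.78 0.14] w 0.0632 t 18.2
t 18.2 pos [ 0.5233 -0.3812  0.0908] shift frac [-0.0007  0.      0.0085] turn frac [0.0002 0.0503 0.    ] dist 0.003 ang 2.3
t 18.2 pos [ 0.5233 -0.3812  0.0908] shift frac [-0.002   0.      0.0172] turn frac [0.0002 0.0947 0.    ] dist 0.005 ang 4.3
t 18.2 pos [ 0.5233 -0.3812  0.0908] shift frac [-0.0025  0.      0.0216] turn frac [0.0002 0.1169 0.    ] dist 0.007 ang 5.3
```

Request:
{"method": "step_arm", "body": {
  "steps": [0.5, -0.002, 0, 0.002, 0, 0.01, 0, 0.5, -0.003, 0, 0.0085, 0, 0.05, 0, 0.5, -0.003, 0, 0.0085, 0, 0.05, 0]
}}

```text
time_s: 18.5
position: [0.5227, -0.381, 0.0882]
tool_rot: [[0.944, -0.329, -0.031], [-0.329, -0.944, 0.011], [-0.033, 0.0, -0.999]]
ft_force: [-3.1, 0.1, -1.8]
grip_width: 0.063
```

Run:
```python
from h import *
tipstate()
for th in (0,-1):
    t,R=bedpose(75.4,0,th,dy=-.8); move(t,R=R)
s,c,p,d=shoot("scene","s19"); cv2.imwrite("pics/s19z.png",cv2.resize(p[150:320,170:380],None,fx=3.5,fy=3.5,interpolation=cv2.INTER_CUBIC))
```

```text
tip bed x,y,z 75.81 -0.79 0.08 pitch 1.9 yaw -19.2 F bed -3.0 -0.9 -1.8 T [0.01 0.44 0.09] w 0.063 t 18.5
t 18.5 pos [ 0.5227 -0.381   0.0882] shift frac [-0.003   0.0001  0.0086] turn frac [ 0.0004  0.0423 -0.0001] dist 0.003 ang 1.9
t 18.5 pos [ 0.5227 -0.381   0.0882] shift frac [-0.0037  0.0001  0.0129] turn frac [ 0.0004  0.0645 -0.0001] dist 0.004 ang 2.9
```

View pics/s19z.png

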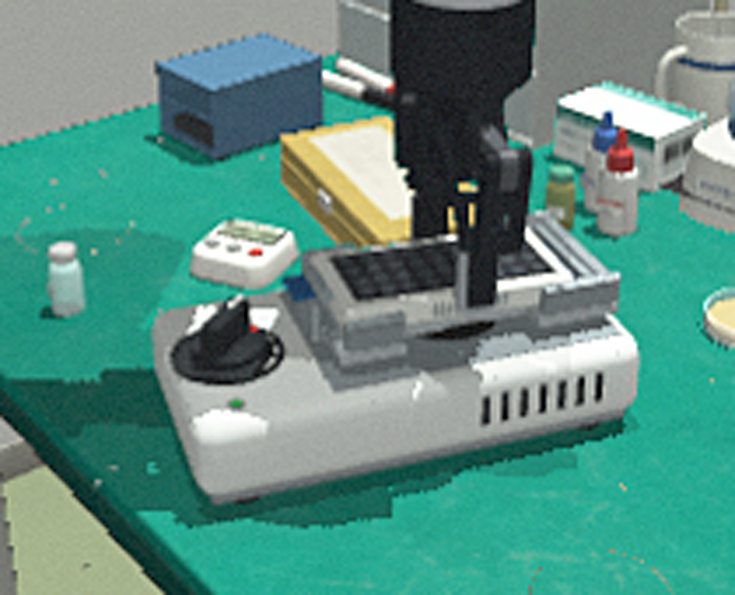

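Request:
{"method": "step_arm", "body": {
  "steps": [0.5, -0.002, 0, 0.005, 0, 0.025, 0, 0.5, -0.003, 0, 0.0086, 0, 0.0423, 0, 0.5, -0.003, 0, 0.0086, 0, 0.0423, 0]
}}

```text
time_s: 18.85
position: [0.5222, -0.3809, 0.0859]
tool_rot: [[0.944, -0.329, 0.001], [-0.329, -0.944, -0.001], [0.002, 0.0, -1.0]]
ft_force: [-3.4, 0.6, -0.7]
grip_width: 0.0629
```

Run:
```python
from h import *
tipstate()
for th in (0,-1):
    t,R=bedpose(75.4,0,th,dy=-.8); move(t,R=R)
s,c,p,d=shoot("scene","s20"); cv2.imwrite("pics/s20z.png",cv2.resize(p[150:320,170:380],None,fx=3.5,fy=3.5,interpolation=cv2.INTER_CUBIC))
```

```text
tip bed x,y,z 75.89 -0.78 0.3 pitch -0.1 yaw -19.21 F bed -3.4 -0.5 -0.7 T [0.   0.46 0.03] w 0.0629 t 18.85
t 18.85 pos [ 0.5222 -0.3809  0.0859] shift frac [-0.0015  0.0001  0.0006] turn frac [ 0.0006 -0.0022 -0.0003] dist 0.0 ang 0.1
t 18.85 pos [ 0.5222 -0.3809  0.0859] shift frac [-0.0024  0.0001  0.0049] turn frac [ 0.0006  0.0201 -0.0003] dist 0.002 ang 0.9
```

View pics/s20z.png

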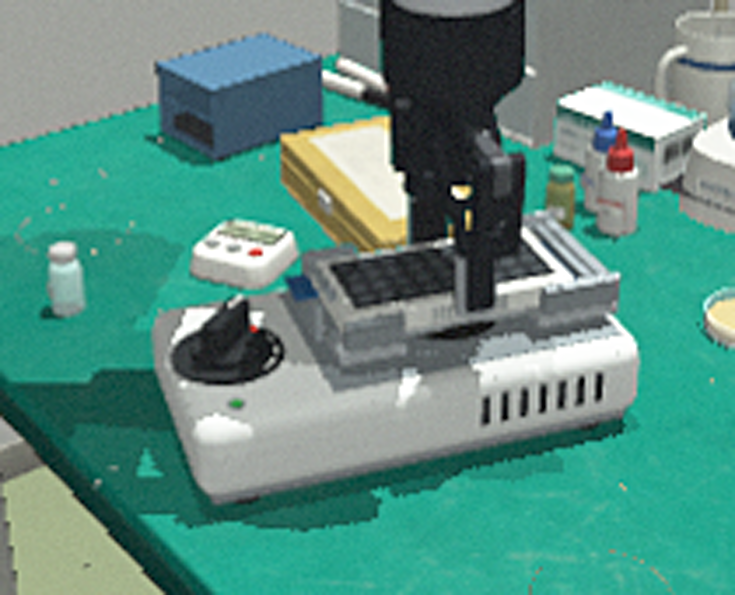

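Request:
{"method": "step_arm", "body": {
  "steps": [0.5, -0.002, 0, 0.002, 0, 0.01, 0, 0.5, -0.002, 0, 0.0045, 0, 0.02, 0, 0.5, -0.002, 0, 0.0045, 0, 0.02, 0]
}}

```text
time_s: 19.2
position: [0.5222, -0.3808, 0.0858]
tool_rot: [[0.944, -0.329, 0.018], [-0.329, -0.944, -0.008], [0.02, 0.001, -1.0]]
ft_force: [-2.3, 0.9, 7.2]
grip_width: 0.0626
```

Run:
```python
from h import *
tipstate()
s,c,p,d=shoot("top","t20"); cv2.imwrite("pics/t20z.png",cv2.resize(p[150:300,270:390],None,fx=4,fy=4,interpolation=cv2.INTER_CUBIC))
W=cloud(c,d)
s,c,p,d=shoot("wrist","w20"); cv2.imwrite("pics/w20.png",p)
W=cloud(c,d)
for v in range(60,360,15): print(v,W[v,250].round(4))
```

```text
tip bed x,y,z 76.08 -0.77 1.55 pitch -1.13 yaw -19.2 F bed -2.4 0.1 7.2 T [ 0.24  0.6  -0.03] w 0.0626 t 19.2
60 [ 0.6194 -0.4124 -0.0019]
75 [ 6.110e-01 -4.095e-01 -5.000e-04]
90 [ 0.5998 -0.4064  0.0815]
105 [ 0.5944 -0.4045  0.0807]
120 [ 0.5889 -0.4026  0.0816]
135 [ 0.5826 -0.4003  0.0737]
150 [ 0.5778 -0.3987  0.0835]
165 [ 0.5721 -0.3967  0.0842]
180 [ 0.5661 -0.3946  0.0844]
195 [ 0.5603 -0.3926  0.0856]
210 [ 0.5535 -0.3902  0.0839]
225 [ 0.5466 -0.3877  0.0829]
240 [ 0.5407 -0.3857  0.0851]
255 [ 0.5955 -0.4064  0.2117]
270 [ 0.5262 -0.3806  0.0842]
285 [ 0.519  -0.378   0.0845]
300 [ 0.5108 -0.3751  0.0836]
315 [ 0.5028 -0.3723  0.0836]
330 [ 0.4952 -0.3697  0.0845]
345 [ 0.4861 -0.3664  0.0837]
```

View pics/t20z.png

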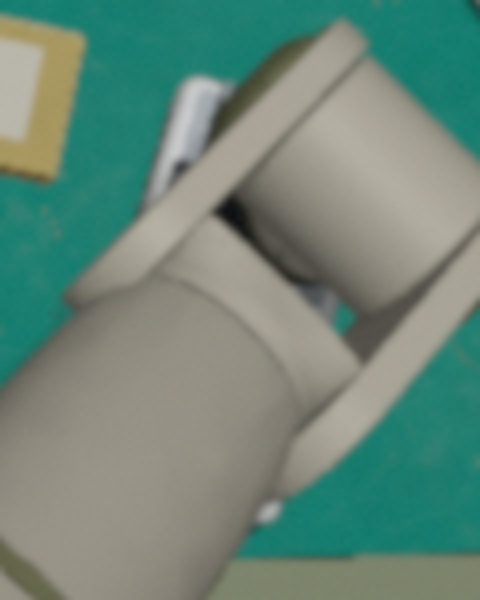

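View pics/w20.png

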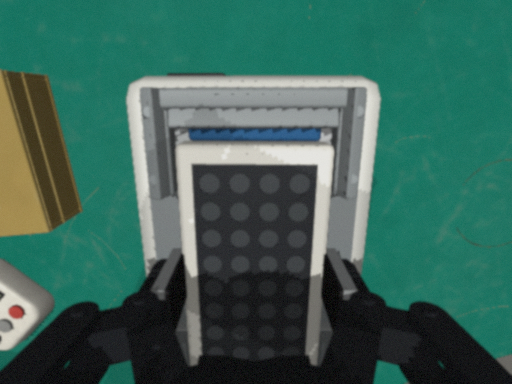

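Request:
{"method": "step_arm", "body": {
  "steps": [0.5, 0, 0, -0.001, 0, -0.015, 0, 0.5, 0, 0, -0.001, 0, -0.015, 0, 1, 0, 0, -0.002, 0, -0.02, 0, 1, 0, 0, -0.002, 0, -0.02, 0, 1, 0, 0, -0.002, 0, -0.02, 0, 1, 0, 0, -0.002, 0, -0.02, 0],
  "grip_force": 20
}}

```text
time_s: 19.9
position: [0.5217, -0.3805, 0.0848]
tool_rot: [[0.944, -0.329, 0.001], [-0.329, -0.944, -0.001], [0.001, 0.0, -1.0]]
ft_force: [0.3, 0.4, -0.8]
grip_width: 0.0854
```

Run:
```python
from h import *
tipstate()
```

```text
tip bed x,y,z 75.26 -0.66 -0.75 pitch -0.08 yaw -19.21 F bed 0.1 0.5 -0.8 T [-0.01  0.01  0.02] w 0.0854 t 19.9
```

Request:
{"method": "step_arm", "body": {
  "steps": [1, 0, 0, -0.1, 0, 0, 0, 1, 0, 0, -0.25, 0, 0, 0, 1, 0, 0, -0.4, 0, 0, 0, 1, 0, 0, -0.4, 0, 0, 0, 1, 0, 0, -0.4, 0, 0, 0]
}}

```text
time_s: 20.4
position: [0.5216, -0.3805, 0.2057]
tool_rot: [[0.944, -0.329, 0.003], [-0.329, -0.944, -0.002], [0.003, 0.001, -1.0]]
ft_force: [-0.2, 0.0, -0.4]
grip_width: 0.0855
```

Run:
```python
from h import *
s,c,p,d=shoot("wrist","w21"); print(s["position"])
W=cloud(c,d)
a=cv2.resize(p[40:340,150:350],None,fx=2,fy=2,interpolation=cv2.INTER_CUBIC); cv2.imwrite("pics/w21z.png",np.clip(a*1.3,0,255).astype(np.uint8))
for v in range(90,330,8): print(v,W[v,246].round(4), end=" ")
s,c,p,d=shoot("scene","s21"); cv2.imwrite("pics/s21z.png",cv2.resize(p[180:300,200:370],None,fx=4.5,fy=4.5,interpolation=cv2.INTER_CUBIC))
```

```text
[ 0.52157938 -0.38053377  0.20574298]
90 [ 0.6028 -0.4023  0.0531] 98 [ 0.5968 -0.4008  0.0809] 106 [ 0.5913 -0.3989  0.0811] 114 [ 0.5854 -0.3966  0.0739] 122 [ 0.5801 -0.3949  0.0825] 130 [ 0.5746 -0.393   0.0842] 138 [ 0.569  -0.391   0.0854] 146 [ 0.5629 -0.3888  0.0836] 154 [ 0.557  -0.3867  0.0837] 162 [ 0.551  -0.3846  0.084 ] 170 [ 0.5449 -0.3824  0.0843] 178 [ 0.5382 -0.38    0.0823] 186 [ 0.5325 -0.378   0.0846] 194 [ 0.5259 -0.3756  0.084 ] 202 [ 0.5197 -0.3734  0.0851] 210 [ 0.513  -0.371   0.0847] 218 [ 0.5061 -0.3686  0.0844] 226 [ 0.4993 -0.3661  0.0846] 234 [ 0.4919 -0.3635  0.0835] 242 [ 0.4862 -0.3615  0.0866] 250 [ 0.4777 -0.3584  0.0839] 258 [ 0.4703 -0.3558  0.0839] 266 [ 0.463  -0.3532  0.0842] 274 [ 0.4579 -0.3515  0.0887] 282 [ 0.4529 -0.3498  0.0929] 290 [ 0.4426 -0.346   0.0888] 298 [ 0.4176 -0.3365  0.0635] 306 [ 0.4174 -0.3367  0.0758] 314 [ 0.4134 -0.3354  0.0822] 322 [ 0.4034 -0.3318  0.0803]
```

View pics/w21z.png

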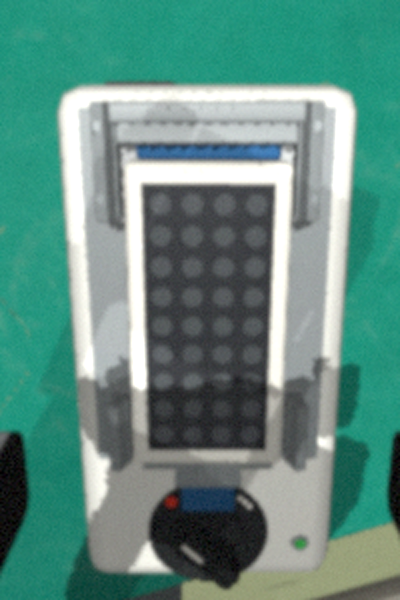

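View pics/s21z.png

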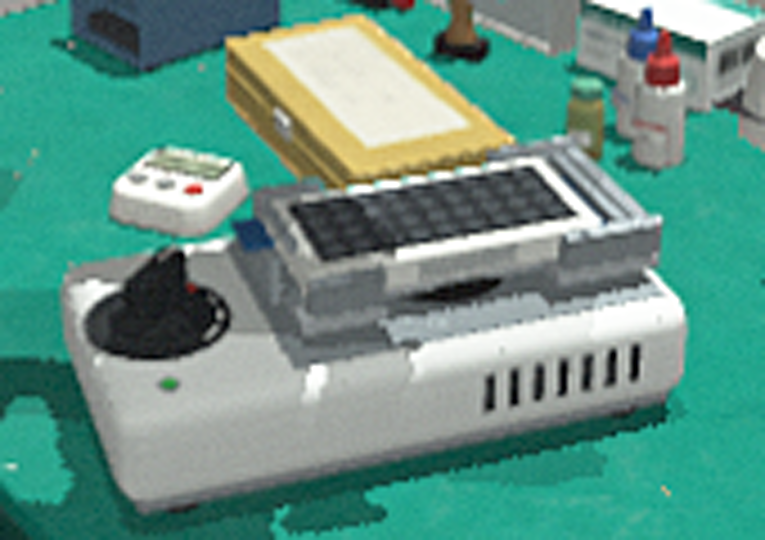

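Run:
```python
from h import *
ex=np.array([np.cos(BY),np.sin(BY),0]); ey=np.array([-ex[1],ex[0],0])
flat=P8+(R8[:2,0]*9.5+R8[:2,1]*(-1.97))/1000; ob=np.array([flat[0],flat[1],.07])
for fn in ("w8","w21"):
    z,c=load("wrist",fn); W=cloud(c,z["d"]); B=(W-ob)*1000; bx=B@ex; by=B@ey; bz=B[...,2]
    print(fn)
    m=(abs(by)<8)&(bx<-55)&(bx>-95)&(bz>10)
    vs=np.unique(np.where(m)[0])
    for v in vs:
        k=m[v]; print((np.median(bx[v][k])).round(1),np.median(bz[v][k]).round(1),k.sum(),end=" | ")
    print()
    # blue thumb piece rows by color
    p=z["p"].astype(int); bl=(p[...,0]>p[...,2]+40)&(abs(by)<15)&(bx<-60)&(bx>-100)
    print("thumb x range",bx[bl].min().round(1),bx[bl].max().round(1),np.percentile(bx[bl],[5,50,95]).round(1), bl.sum())
z,c=load("wrist","w21"); W=cloud(c,z["d"]); B=(W-ob)*1000; bx=B@ex; by=B@ey
m=(abs(by)<34)&(bx<60)&(bx>-66)&(B[...,2]>5)&(B[...,2]<22)
A_=np.c_[bx[m],by[m],np.ones(m.sum())]; print("plane",np.linalg.lstsq(A_,B[...,2][m],rcond=None)[0])
k=(abs(by)<30)&(B[...,2]>11)&(B[...,2]<18); print("plate x extent",np.percentile(bx[k&(abs(by)>12)],[.3,99.7]))
```

```text
w8
-67.6 16.4 19 | -68.0 17.3 19 | -68.5 18.1 19 | -68.9 19.2 19 | -69.3 19.9 19 | -69.9 20.6 19 | -70.4 21.4 19 | -71.0 22.0 19 | -71.5 22.8 19 | -71.7 23.9 18 | -73.2 23.0 19 | -74.7 22.2 19 | -77.2 19.9 19 | -78.4 19.3 19 | -79.4 19.5 19 | -80.2 19.7 19 | -81.3 19.5 19 | -82.4 19.4 19 | -83.3 19.4 19 | -84.4 19.2 19 | -85.4 19.4 19 | -86.4 19.4 19 | -87.6 19.1 19 | -88.3 19.6 19 | -89.5 19.3 19 | 
thumb x range -88.8 -78.6 [-88.2 -83.9 -79.8] 110
w21
-55.3 14.6 14 | -56.1 14.8 18 | -57.3 14.5 18 | -58.4 14.2 18 | -59.5 14.0 18 | -60.2 14.5 18 | -61.3 14.5 18 | -62.6 13.9 18 | -63.7 13.7 18 | -64.6 13.9 18 | -65.6 14.0 18 | -66.6 14.0 18 | -67.7 13.7 18 | -67.3 16.1 7 | -68.0 16.7 18 | -68.2 17.9 18 | -68.8 18.6 18 | -69.2 19.6 18 | -69.6 20.5 17 | -70.2 21.3 18 | -70.7 21.9 18 | -71.3 22.6 18 | -71.8 23.4 18 | -72.9 23.2 18 | -74.2 22.8 18 | -76.3 21.1 18 | -78.6 19.1 18 | -79.4 19.5 18 | -80.4 19.6 18 | -81.6 19.2 18 | -82.6 19.3 18 | -83.8 19.2 18 | -84.8 19.2 18 | -85.5 19.6 18 | -86.6 19.5 18 | -87.8 19.4 18 | -88.9 19.3 18 | -90.1 19.0 18 | 
thumb x range -89.0 -78.4 [-88.1 -83.9 -79.9] 169
plane [-1.35563815e-03  1.02405860e-03  1.41896123e+01]
plate x extent [-77.34480255  83.65601101]
```

Run:
```python
from h import *
z,c=load("wrist","w21"); W=cloud(c,z["d"])
m=(abs(W[...,0]-.404)<.04)&(abs(W[...,1]+.336)<.04)&(W[...,2]>.074)&(W[...,2]<.088)
bx=(W[...,0]-.5206)*np.cos(BY)+(W[...,1]+.3804)*np.sin(BY); m&=bx<-95
P=W[m]; print(len(P),P.mean(0),cv2.minAreaRect((P[:,:2]*1000).astype(np.float32)))
m2=m&(W[...,2]>.0795); P=W[m2]; print(len(P),np.median(P[:,2]),cv2.minAreaRect((P[:,:2]*1000).astype(np.float32)))
q=P[:,:2]-P[:,:2].mean(0); w,v=np.linalg.eigh(q.T@q); print(P.mean(0),np.degrees(np.arctan2(v[1,1],v[0,1])), np.sqrt(w/len(P))*np.sqrt(12))
for n in ("dial_grip",):
  for r in imaging.pinpoint("wrist",n)[:2]: print(r, atz(c,np.array(r["pixel"]),.083))
p=z["p"]; a=cv2.resize(p[270:340,210:300],None,fx=8,fy=8,interpolation=cv2.INTER_CUBIC); cv2.imwrite("pics/dialz.png",np.clip(a*1.6,0,255).astype(np.uint8))
```

```text
0 [nan nan nan] ((0.0, 0.0), (0.0, 0.0), 0.0)
0 nan ((0.0, 0.0), (0.0, 0.0), 0.0)
[nan nan nan] 90.0 [nan nan]
{'pixel': [252.2, 321.8], 'score': 0.92} [ 0.40370745 -0.3382233   0.083     ]<stdin>:5: RuntimeWarning: Mean of empty slice.
  ret = um.true_divide(
  return _methods._mean(a, axis=axis, dtype=dtype,
  ret = ret.dtype.type(ret / rcount)
<stdin>:7: RuntimeWarning: Mean of empty slice.
<stdin>:7: RuntimeWarning: invalid value encountered in divide
```

View pics/dialz.png

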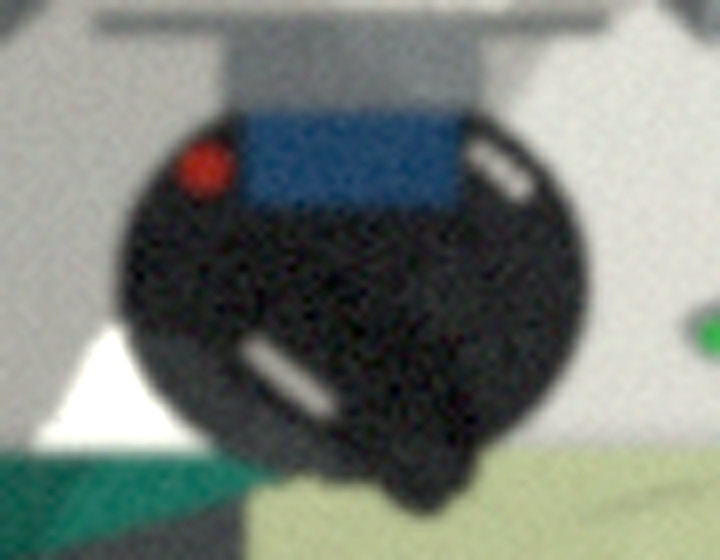

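Run:
```python
from h import *
move([.404,-.337,.18],22)
```

```text
t 20.55 pos [ 0.5211 -0.3801  0.2034] shift frac [-0.4159 -0.0072  0.0786] turn frac [-1.700e-03  9.000e-04 -9.157e-01] dist 0.127 ang 41.2
```

Request:
{"method": "step_arm", "body": {
  "steps": [0.4, -0.1, 0, 0.02, 0, 0, -0.15, 0.4, -0.2, 0, 0.04, 0, 0, -0.32, 0.4, -0.3, 0, 0.06, 0, 0, -0.5, 0.4, -0.416, -0.007, 0.078, 0, 0, -0.68, 0.4, -0.416, -0.007, 0.078, 0, 0, -0.86, 0.4, -0.416, -0.007, 0.078, 0, 0, -0.916, 0.4, -0.416, -0.007, 0.078, 0, 0, -0.916, 0.4, -0.416, -0.007, 0.078, 0, 0, -0.916]
}}

```text
time_s: 21.35
position: [0.4043, -0.3373, 0.1808]
tool_rot: [[0.928, 0.374, 0.0], [0.374, -0.928, 0.0], [0.001, -0.0, -1.0]]
ft_force: [0.1, 0.5, 0.6]
grip_width: 0.0338
```

Run:
```python
from h import *
s,c,p,d=shoot("wrist","w22"); print(s["position"],s["tool_rot"].round(3),s["q"].round(1),s["grip_width"])
W=cloud(c,d)
bx=(W[...,0]-.5206)*np.cos(BY)+(W[...,1]+.3804)*np.sin(BY)
m=(abs(W[...,0]-.404)<.03)&(abs(W[...,1]+.336)<.03)&(W[...,2]>.074)&(W[...,2]<.088)&(bx<-.095)
for lo in (.074,.0795):
    P=W[m&(W[...,2]>lo)]; print(len(P),np.median(P[:,2]),cv2.minAreaRect((P[:,:2]*1000).astype(np.float32)))
    q=P[:,:2]-P[:,:2].mean(0); w,v=np.linalg.eigh(q.T@q); print(P.mean(0),np.degrees(np.arctan2(v[1,1],v[0,1])), np.sqrt(w/len(P))*np.sqrt(12))
for r in imaging.pinpoint("wrist","dial_grip")[:2]: print(r, atz(c,np.array(r["pixel"]),.083))
cv2.imwrite("pics/w22z.png",np.clip(cv2.resize(p[100:300,150:350],None,fx=3,fy=3,interpolation=cv2.INTER_CUBIC)*1.4,0,255).astype(np.uint8))
```

```text
[ 0.40426153 -0.33732583  0.18078053] [[ 0.928  0.374  0.   ]
 [ 0.374 -0.928  0.   ]
 [ 0.001 -0.    -1.   ]] [-52.8  22.9  84.5   0.   72.6  15.3] 0.03377269564741502
696 0.08131314048305481 ((401.85498046875, -338.34173583984375), (35.38151550292969, 11.95312786102295), 25.923255920410156)
[ 0.40298637 -0.33787559  0.08108796] -154.2225101335986 [0.01166699 0.03576864]
629 0.08142755750015371 ((401.7998046875, -338.315185546875), (35.380001068115234, 11.53518295288086), 24.898122787475586)
[ 0.40239411 -0.33807544  0.08140999] -154.17449611431744 [0.01104014 0.03460087]
{'pixel': [252.5, 209.6], 'score': 0.78} [ 0.40154085 -0.33778997  0.083     ]
```

View pics/w22z.png

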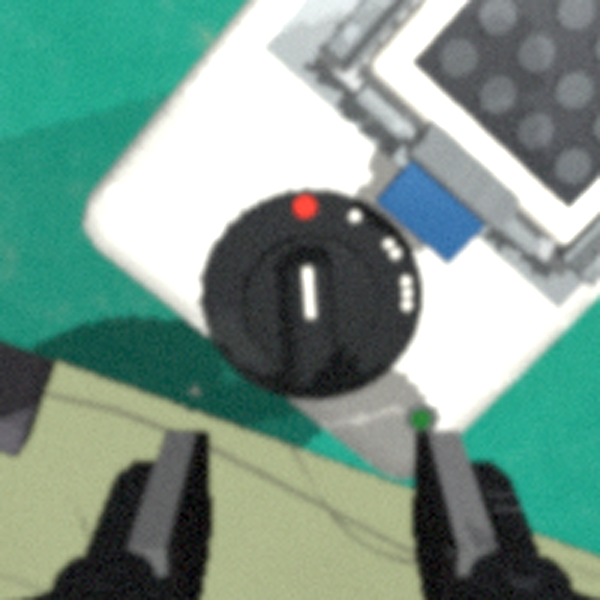

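Request:
{"method": "step_arm", "body": {
  "steps": [0.4, -0.008, -0.002, 0.1, 0, 0, -0.08, 0.4, -0.008, -0.002, 0.2, 0, 0, -0.08, 0.4, -0.008, -0.002, 0.29, 0, 0, -0.08, 0.4, -0.008, -0.002, 0.319, 0, 0, -0.08, 0.4, -0.008, -0.002, 0.319, 0, 0, -0.08]
}}

```text
time_s: 21.95
position: [0.4019, -0.3376, 0.085]
tool_rot: [[0.902, 0.432, 0.0], [0.432, -0.902, 0.001], [0.0, -0.001, -1.0]]
ft_force: [0.5, 0.4, 0.0]
grip_width: 0.0342
```

Run:
```python
from h import *
s,c,p,d=shoot("wrist","w23"); print(s["position"],s["ft_force"],np.degrees(np.arctan2(s["tool_rot"][1,0],s["tool_rot"][0,0])))
```

```text
[ 0.40190669 -0.33763417  0.08502574] [0.53482886 0.37331507 0.03283918] 25.59668813187108
```

View pics/w23.png

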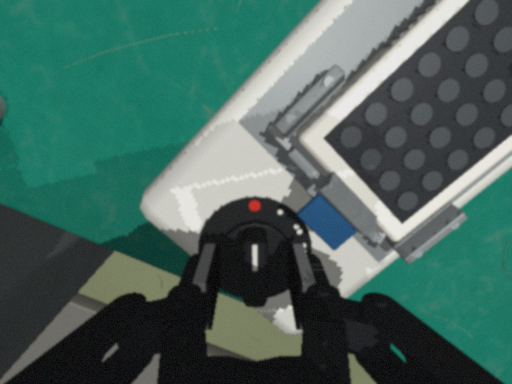

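Request:
{"method": "step_arm", "body": {
  "steps": [0, 0, 0, 0, 0, 0, 0, 0, 0, 0, 0, 0, 0, 0, 0, 0, 0, 0, 0, 0, 0, 0, 0, 0, 0, 0, 0, 0, 0, 0, 0, 0, 0, 0, 0],
  "grip_force": 40
}}

```text
time_s: 22.5
position: [0.4023, -0.338, 0.0872]
tool_rot: [[0.902, 0.432, 0.002], [0.432, -0.902, -0.002], [0.001, 0.003, -1.0]]
ft_force: [-0.3, 3.0, 7.5]
grip_width: 0.011
```

Request:
{"method": "step_arm", "body": {
  "steps": [0, 0, 0, -0.003, 0, 0, 0.16, 0, 0, 0, -0.005, 0, 0, 0.33, 0, 0, 0, -0.005, 0, 0, 0.5, 0, 0, 0, -0.005, 0, 0, 0.67, 0, 0, 0, -0.005, 0, 0, 0.84, 0, 0, 0, -0.005, 0, 0, 1, 0, 0, 0, -0.005, 0, 0, 1]
}}

```text
time_s: 23.2
position: [0.4023, -0.3391, 0.0873]
tool_rot: [[0.942, -0.335, 0.002], [-0.335, -0.942, -0.004], [0.003, 0.003, -1.0]]
ft_force: [1.9, -6.1, -11.0]
grip_width: 0.0107
```

Run:
```python
from h import *
s=env.observe(); print(s["position"],s["ft_force"],s["wrist_torque"],np.degrees(np.arctan2(s["tool_rot"][1,0],s["tool_rot"][0,0])),s["grip_width"])
```

```text
[ 0.40227057 -0.33909265  0.08731379] [  1.87734328  -6.12132781 -10.95214587] [-1.10173943 -0.19804542 -0.00286944] -19.598576650931243 0.010652109908436866
```

Request:
{"method": "step_arm", "body": {
  "steps": [0, 0, 0, 0.003, 0, 0, 0.17, 0, 0, 0, 0.003, 0, 0, 0.33, 0, 0, 0, 0.003, 0, 0, 0.34, 0, 0, 0, 0.003, 0, 0, 0.34]
}}

```text
time_s: 23.6
position: [0.4021, -0.3395, 0.0872]
tool_rot: [[0.822, -0.569, 0.002], [-0.569, -0.822, -0.005], [0.005, 0.003, -1.0]]
ft_force: [-2.4, -5.9, -2.5]
grip_width: 0.0109
```

Run:
```python
from h import *
s=env.observe(); print(s["position"],s["ft_force"],s["wrist_torque"],np.degrees(np.arctan2(s["tool_rot"][1,0],s["tool_rot"][0,0])),s["grip_width"])
```

```text
[ 0.40211079 -0.33947212  0.08723885] [-2.40774497 -5.87816383 -2.49022001] [-1.01068148  0.37459211  0.02860503] -34.706522138089724 0.010857269606611196
```

Request:
{"method": "step_arm", "body": {
  "steps": [0.35, 0, 0, 0, 0, 0, 0, 0.35, 0, 0, 0, 0, 0, 0, 0.35, 0, 0, 0, 0, 0, 0, 0.35, 0, 0, 0, 0, 0, 0, 0.35, 0, 0, -0.1, 0, 0, 0, 0.35, 0, 0, -0.25, 0, 0, 0, 0.35, 0, 0, -0.4, 0, 0, 0, 0.35, 0, 0, -0.4, 0, 0, 0]
}}

```text
time_s: 24.4
position: [0.4032, -0.3393, 0.2121]
tool_rot: [[0.822, -0.569, 0.008], [-0.569, -0.822, -0.01], [0.012, 0.003, -1.0]]
ft_force: [0.4, -0.7, -0.3]
grip_width: 0.03
```

Run:
```python
from h import *
s,c,p,d=shoot("wrist","w24"); print(s["position"],s["ft_force"],s["grip_width"])
W=cloud(c,d)
bx=(W[...,0]-.5206)*np.cos(BY)+(W[...,1]+.3804)*np.sin(BY)
m=(abs(W[...,0]-.404)<.03)&(abs(W[...,1]+.336)<.03)&(W[...,2]>.0795)&(W[...,2]<.088)&(bx<-.095)
P=W[m]; q=P[:,:2]-P[:,:2].mean(0); w,v=np.linalg.eigh(q.T@q); print(len(P),P.mean(0),np.degrees(np.arctan2(v[1,1],v[0,1])),cv2.minAreaRect((P[:,:2]*1000).astype(np.float32)))
cv2.imwrite("pics/w24z.png",np.clip(cv2.resize(p[60:300,130:380],None,fx=2.5,fy=2.5,interpolation=cv2.INTER_CUBIC)*1.3,0,255).astype(np.uint8))
```

```text
[ 0.403228   -0.33925633  0.21208516] [ 0.35025544 -0.67252694 -0.30658327] 0.03003053682880542
502 [ 0.40219481 -0.33936585  0.08155294] 145.48032083061221 ((401.9575500488281, -338.78155517578125), (11.03232192993164, 35.32984161376953), 55.69609069824219)
```

View pics/w24z.png

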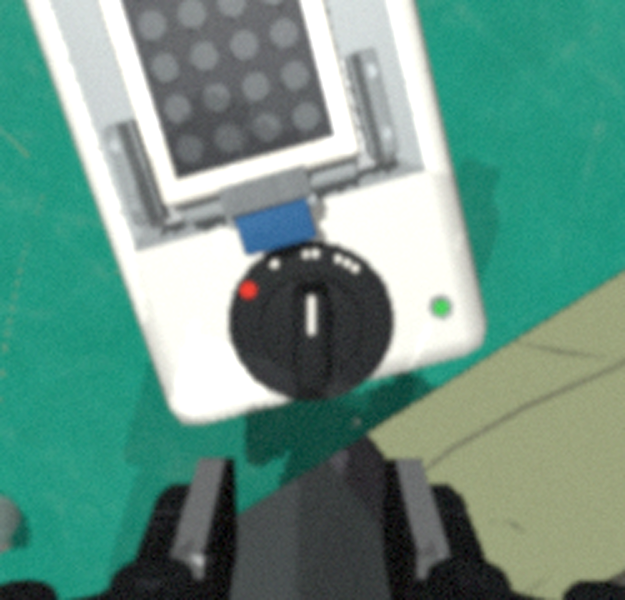

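Run:
```python
from h import *
s,c,p,d=shoot("scene","s25"); cv2.imwrite("pics/s25z.png",cv2.resize(p[150:320,160:380],None,fx=3.5,fy=3.5,interpolation=cv2.INTER_CUBIC))
z0=np.load("scene0.npz"); df=cv2.absdiff(p,z0["p"]).max(2)
for nm,(u,v) in {"timer":(240,224),"white":(188,230),"brown":(330,205)}.items(): print(nm,df[v-12:v+12,u-12:u+12].mean())
```

```text
timer 10.203125
white 8.355902777777779
brown 9.397569444444445
```

View pics/s25z.png

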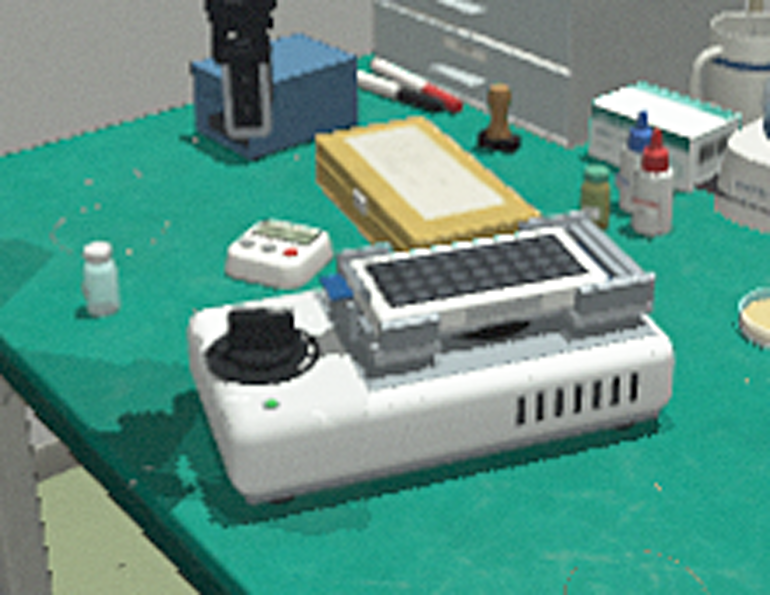

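The scene view shows the plate flat in the bed with the blue thumb piece at rest. The dial is turned, and the timer and vials stand where they were.

```bash
python3 -c "
from rig import env, close_job
print(env.observe()['time_s']); print(close_job())"
```

```text
24.5
the job is handed in; nothing more can be done
None
```

The job is done and handed in at 24.5 s. I drew the carrier plate out of the rack and laid it flat on the table. Then I took it by its ribbed middle, angled the tongue under the lip at 13°, and lowered it until it lay flat. The dial came last, turned 60° clockwise, and the arm was well clear of everything at the end.

What the last checks showed:
- **Plate:** flat after release, with the depth-fit slope under 0.002 and the tongue under the lip.
- **Catch:** its nose and thumb piece were back within about 0.5 mm of where they stood at rest before the plate went in, with the nose over the plate's edge. I did not feel a distinct snap while lowering.
- **Dial:** the bar went from 25.5° to -34.5°, and its white line points at the two dots.
- **Timer and vials:** standing where they were in the scene picture; I did not measure them to the millimetre.

Two things disagreed or went rough:
- **Groove position:** contact with the groove's back wall came about 1 mm earlier than the camera estimate. That is within the calibration error, and I eased back slightly while lowering.
- **Table contact:** laying the plate down gave a brief 33 N, probably the fingertips touching the table, well under the 120 N wrist limit.

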